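# Oil the end grain of a batch of furniture legs

### The job

Drop the turned furniture legs that stand on the bench into the finishing board, one to a pocket, wide end down, upright and right down on the pocket floor, in any order. When all are in, lift the lid off the oil pot and set it aside, take the brush from its stand, dip its bristles well into the pot and dab them lightly on the upturned end of every leg, from the palest wood to the darkest (maple, oak, cherry, walnut, wenge, as far as present) so that no dark colour is carried into pale wood. Then hang the brush back upright in its stand and put the lid back squarely on the upright pot, leaving the mallet, the closed tin and the sanding block where they are.

Things in the scene. Friction and masses are not known exactly. Their poses are not given: they have to be found in the camera images.
- leg_maple: turned furniture leg of maple (palest, cream): a plain cone 76 mm tall, standing on its wide flat mounting face (diameter 56 mm, straight for the lowest 12 mm), tapering to a flat end of diameter 38 mm at the top; 0.07 to 0.14 kg. Origin: centre of the wide face; z up along the leg. May be absent.
- leg_oak: turned furniture leg of oak (second palest, tan): a plain cone 76 mm tall, standing on its wide flat mounting face (diameter 56 mm, straight for the lowest 12 mm), tapering to a flat end of diameter 38 mm at the top; 0.07 to 0.14 kg. Origin: centre of the wide face; z up along the leg. May be absent.
- leg_cherry: turned furniture leg of cherry (middling, red-brown): a plain cone 76 mm tall, standing on its wide flat mounting face (diameter 56 mm, straight for the lowest 12 mm), tapering to a flat end of diameter 38 mm at the top; 0.07 to 0.14 kg. Origin: centre of the wide face; z up along the leg. May be absent.
- leg_walnut: turned furniture leg of walnut (second darkest, brown): a plain cone 76 mm tall, standing on its wide flat mounting face (diameter 56 mm, straight for the lowest 12 mm), tapering to a flat end of diameter 38 mm at the top; 0.07 to 0.14 kg. Origin: centre of the wide face; z up along the leg. May be absent.
- leg_wenge: turned furniture leg of wenge (darkest, nearly black): a plain cone 76 mm tall, standing on its wide flat mounting face (diameter 56 mm, straight for the lowest 12 mm), tapering to a flat end of diameter 38 mm at the top; 0.07 to 0.14 kg. Origin: centre of the wide face; z up along the leg. May be absent.
- board: finishing board: pale laminated wood, 100 mm (x) by 420 mm (y) by 44 mm high, fixed to the bench, with a row of five round pockets along its y axis. Origin: centre of its underside; z up. Pockets are 64 mm wide, 38 mm deep (their floor is 6 mm above the bench), 80 mm apart
- board_hole0 (a point): centre of the mouth of pocket 0, at -160 mm along the board's y axis, level with the board's top (44 mm above the bench)
- board_hole1 (a point): centre of the mouth of pocket 1, at -80 mm along the board's y axis, level with the board's top (44 mm above the bench)
- board_hole2 (a point): centre of the mouth of pocket 2, at 0 mm along the board's y axis, level with the board's top (44 mm above the bench)
- board_hole3 (a point): centre of the mouth of pocket 3, at 80 mm along the board's y axis, level with the board's top (44 mm above the bench)
- board_hole4 (a point): centre of the mouth of pocket 4, at 160 mm along the board's y axis, level with the board's top (44 mm above the bench)
- stand: brush stand: a wooden frame 100 mm (x) by 120 mm (y), fixed, two cheeks carrying a top shelf whose upper face is 100 mm above the bench; the shelf has a through hole of diameter 28 mm in its middle in which the brush hangs. Origin: centre of its underside
- stand_hole (a point): centre of the stand's hole, level with the shelf's upper face (100 mm above the bench)
- brush: round brush, blue handle, 0.08 kg, hanging upright in the stand, bristles down. Origin: centre of the flat shoulder (diameter 44 mm) that rests on the shelf; z up the handle. The swell above it narrows over 32 mm to a straight round handle, diameter 18 mm, ending at z 120 mm; below, a ferrule, diameter 20 mm, reaches to z -30 mm and the bristles, diameter 19 mm, to -54 mm
- brush_tip (a point): centre of the bristles' end, 54 mm below the brush's origin on its axis; the bristles give way along the axis by up to 12 mm, about 0.35 N per mm, and spring back
- pot: open round steel oil pot, loose: outer diameter 88 mm, height 80 mm, wall 3 mm, inner floor 5 mm above its underside, no handle, covered by its lid; 0.45 kg (the oil itself is not modelled). Origin: centre of its underside; z up
- pot_rim (a point): centre of the pot's mouth, 80 mm above its origin
- lid: loose steel lid resting on the pot: disc of diameter 94 mm, 5 mm thick, with a locating boss of diameter 72 mm standing 6 mm out below it (inside the pot's mouth, diameter 82 mm) and a dark wooden knob above, diameter 24 mm from 9 to 29 mm above the disc, 36 mm high in all; 0.12 kg. Origin: centre of the disc's underside, level with the pot's rim when seated; z up
- mallet: joiner's mallet lying on the bench, a bystander: wooden head 70 x 110 x 56 mm with a 200 mm handle. Origin: underside of the head's middle
- oil_tin: closed grey oil tin with a paper label, a bystander: diameter 84 mm, 120 mm high. Origin: centre of its underside
- sander: cork sanding block, a bystander: 120 x 65 x 36 mm. Origin: centre of its underside
Things that resemble listed ones, but are neither listed nor needed, are in the scene too. Leave any turquoise look-alike of the leg_oak alone. Of the things that look like the brush, the smaller one is meant.

How it is judged:
On the way, in this order (a step that is already met when the one before it is completed fails the run):
1. every leg present stands in a pocket of its own, upright and on the pocket floor, let go of ((horizontal distance between leg_maple and board_hole0 below 0.009 m or horizontal distance between leg_maple and board_hole1 below 0.009 m or horizontal distance between leg_maple and board_hole2 below 0.009 m or horizontal distance between leg_maple and board_hole3 below 0.009 m or horizontal distance between leg_maple and board_hole4 below 0.009 m) and height (world z) of each of leg_maple, leg_oak, leg_cherry, leg_walnut, leg_wenge below 0.012 m and angle between each of leg_maple, leg_oak, leg_cherry, leg_walnut, leg_wenge's own z axis and vertical below 0.08 rad and (horizontal distance between leg_oak and board_hole0 below 0.009 m or horizontal distance between leg_oak and board_hole1 below 0.009 m or horizontal distance between leg_oak and board_hole2 below 0.009 m or horizontal distance between leg_oak and board_hole3 below 0.009 m or horizontal distance between leg_oak and board_hole4 below 0.009 m) and (horizontal distance between leg_cherry and board_hole0 below 0.009 m or horizontal distance between leg_cherry and board_hole1 below 0.009 m or horizontal distance between leg_cherry and board_hole2 below 0.009 m or horizontal distance between leg_cherry and board_hole3 below 0.009 m or horizontal distance between leg_cherry and board_hole4 below 0.009 m) and (horizontal distance between leg_walnut and board_hole0 below 0.009 m or horizontal distance between leg_walnut and board_hole1 below 0.009 m or horizontal distance between leg_walnut and board_hole2 below 0.009 m or horizontal distance between leg_walnut and board_hole3 below 0.009 m or horizontal distance between leg_walnut and board_hole4 below 0.009 m) and (horizontal distance between leg_wenge and board_hole0 below 0.009 m or horizontal distance between leg_wenge and board_hole1 below 0.009 m or horizontal distance between leg_wenge and board_hole2 below 0.009 m or horizontal distance between leg_wenge and board_hole3 below 0.009 m or horizontal distance between leg_wenge and board_hole4 below 0.009 m) and contact force between the fingers and leg_maple below 0.1 N and contact force between the fingers and leg_oak below 0.1 N and contact force between the fingers and leg_cherry below 0.1 N and contact force between the fingers and leg_walnut below 0.1 N and contact force between the fingers and leg_wenge below 0.1 N), for 0.3 s.
2. the bristles are then dipped in the oil pot, the tip at least 15 mm below the rim (horizontal distance between brush_tip and pot_rim below 0.042 m and z of brush_tip in the frame of pot_rim between -0.08 and -0.015 m), for 0.2 s.
3. the brush's tip then touches the upturned end of the maple leg (tip within 18 mm of its axis, at least 0.3 N for 0.2 s) (contact force between brush and leg_maple above 0.3 N and horizontal distance between brush_tip and leg_maple below 0.018 m and z of brush_tip in the frame of leg_maple above 0.066 m), for 0.2 s.
4. the brush's tip then touches the upturned end of the oak leg (tip within 18 mm of its axis, at least 0.3 N for 0.2 s) (contact force between brush and leg_oak above 0.3 N and horizontal distance between brush_tip and leg_oak below 0.018 m and z of brush_tip in the frame of leg_oak above 0.066 m), for 0.2 s.
5. the brush's tip then touches the upturned end of the cherry leg (tip within 18 mm of its axis, at least 0.3 N for 0.2 s) (contact force between brush and leg_cherry above 0.3 N and horizontal distance between brush_tip and leg_cherry below 0.018 m and z of brush_tip in the frame of leg_cherry above 0.066 m), for 0.2 s.
6. the brush's tip then touches the upturned end of the walnut leg (tip within 18 mm of its axis, at least 0.3 N for 0.2 s) (contact force between brush and leg_walnut above 0.3 N and horizontal distance between brush_tip and leg_walnut below 0.018 m and z of brush_tip in the frame of leg_walnut above 0.066 m), for 0.2 s.
7. the brush's tip then touches the upturned end of the wenge leg (tip within 18 mm of its axis, at least 0.3 N for 0.2 s) (contact force between brush and leg_wenge above 0.3 N and horizontal distance between brush_tip and leg_wenge below 0.018 m and z of brush_tip in the frame of leg_wenge above 0.066 m), for 0.2 s.
At the end, for the whole second after the job is handed in: Legs present: each in a pocket (9 mm of its centre, 0.08 rad of upright, base under 12 mm above the bench); brush hanging in its stand (8 mm of the hole's centre, 5 mm of its height, 0.1 rad of upright); lid on the pot (8 mm, 4 mm in height, 0.06 rad); pot upright (0.1 rad); all at rest ((horizontal distance between leg_maple and board_hole0 below 0.009 m or horizontal distance between leg_maple and board_hole1 below 0.009 m or horizontal distance between leg_maple and board_hole2 below 0.009 m or horizontal distance between leg_maple and board_hole3 below 0.009 m or horizontal distance between leg_maple and board_hole4 below 0.009 m) and height (world z) of each of leg_maple, leg_oak, leg_cherry, leg_walnut, leg_wenge below 0.012 m and angle between each of leg_maple, leg_oak, leg_cherry, leg_walnut, leg_wenge's own z axis and vertical below 0.08 rad and (horizontal distance between leg_oak and board_hole0 below 0.009 m or horizontal distance between leg_oak and board_hole1 below 0.009 m or horizontal distance between leg_oak and board_hole2 below 0.009 m or horizontal distance between leg_oak and board_hole3 below 0.009 m or horizontal distance between leg_oak and board_hole4 below 0.009 m) and (horizontal distance between leg_cherry and board_hole0 below 0.009 m or horizontal distance between leg_cherry and board_hole1 below 0.009 m or horizontal distance between leg_cherry and board_hole2 below 0.009 m or horizontal distance between leg_cherry and board_hole3 below 0.009 m or horizontal distance between leg_cherry and board_hole4 below 0.009 m) and (horizontal distance between leg_walnut and board_hole0 below 0.009 m or horizontal distance between leg_walnut and board_hole1 below 0.009 m or horizontal distance between leg_walnut and board_hole2 below 0.009 m or horizontal distance between leg_walnut and board_hole3 below 0.009 m or horizontal distance between leg_walnut and board_hole4 below 0.009 m) and (horizontal distance between leg_wenge and board_hole0 below 0.009 m or horizontal distance between leg_wenge and board_hole1 below 0.009 m or horizontal distance between leg_wenge and board_hole2 below 0.009 m or horizontal distance between leg_wenge and board_hole3 below 0.009 m or horizontal distance between leg_wenge and board_hole4 below 0.009 m) and linear speed of each of leg_maple, leg_oak, leg_cherry, leg_walnut, leg_wenge, lid, brush below 0.02 m/s and horizontal distance between lid and pot_rim below 0.008 m and z of lid in the frame of pot_rim between -0.004 and 0.004 m and angle between lid's own z axis and vertical below 0.06 rad and horizontal distance between brush and stand_hole below 0.008 m and z of brush in the frame of stand_hole between -0.005 and 0.005 m and angle between each of brush, pot's own z axis and vertical below 0.1 rad); the robot touches nothing.
It fails at once if the mallet is moved more than 25 mm (distance of mallet from where it was at the start of the episode above 0.025 m).
It fails at once if the closed oil tin is moved more than 25 mm (distance of oil_tin from where it was at the start of the episode above 0.025 m).
It fails at once if the sanding block is moved more than 25 mm (distance of sander from where it was at the start of the episode above 0.025 m).
It fails at once if the brush is pressed on a leg with more than 15 N (contact force between brush and leg_maple above 15 N or contact force between brush and leg_oak above 15 N or contact force between brush and leg_cherry above 15 N or contact force between brush and leg_walnut above 15 N or contact force between brush and leg_wenge above 15 N).
It fails at once if the oil pot is tipped by more than 30 degrees (angle between pot's own z axis and vertical above 0.52 rad).
Of leg_maple, leg_oak, leg_cherry, leg_walnut, leg_wenge only 3 to 5 are there at a start; the rules pass over those that are not, and their reading is None.
At some moment in a run one of leg_maple, leg_oak, leg_cherry, leg_walnut, leg_wenge may be knocked a few centimetres aside while the robot is not near it.
It also fails if it takes over 210 s, if anything falls off the work surface, if the arm or the gripper's body presses on something with over 40 N, if the wrist force passes 120 N, or if a joint passes its speed limit or range.

### The arm

A 6-joint arm with a two-finger parallel gripper is mounted at the origin on the work surface. World frame = base frame: x ahead of the robot, y to its left, z up, the work surface at z = 0. Lengths are in m, angles in rad, forces in N, time in s.
With the tool pointing down it reaches from about 0.4 to 0.825 m from the base axis. Payload 7 kg.
Tool frame: the origin (TCP) lies at the very end of the fingers, on their centre line; the grasp point (between the pads) lies 19 mm behind it (arm.grasp_offset is the distance from the TCP to the grasp point, in m); z points along the fingers, y is the line along which they close (so a half turn about z gives the same grasp; the last joint's range is limited). The gripper opens to 88 mm and grips with 3 to 60 N. Pads are 19 mm wide; open, the fingers measure 130 mm over their backs; the gripper's body (78 mm by 193 mm) begins 47 mm behind the grasp point.
Start: joints at [1.597, 0.359, 0.012, 0, -1.224, -0.288], TCP at [0.175, 0.652, 0.227] pointing down, gripper open.
Joint ranges: [-3.07, 3.07], [-1.43, 2.12], [-1.02, 1.25], [-3.03, 1.67], [-3.05, -0], [-3.03, 3.03]. Speed limits (rad/s): [2.39, 2.39, 3.01, 3.14, 3.14, 3.14].

### API

Orientations are given as [roll, pitch, yaw] about the fixed x, y, z axes, in that order (R = Rz(yaw) Ry(pitch) Rx(roll)).
In Python, from station import get_state, cams, arm, nets gives the robot as it stands.
- The arm moves only by the shell command python3 -m creep 'ROWS' [FORCE]. ROWS is a JSON object of lists of equal length, an entry for each row: "translation": the shift along the world's x, y, z in mm, a list of three; "spin": the turn about the world's z in rad; "gripper": the opening, from 0 (shut) to 1 (fully open). In form: {"translation": [[dx, dy, dz], ...], "spin": [spin, ...], "gripper": [gripper, ...]}. A call has 1 to 8 rows; each row shifts and turns the commanded pose from where the row before left it; what a row does not reach is not made up. A row lasts 1/10 s, in which the tool goes at most 50 mm and 8.59 degrees, less where a joint would pass 70% of its speed; a pose out of reach is approached as far as the arm can. A call is refused whole if a number of a shift passes 50 or a number of a turn 0.15, either way. A call with a gripper value outside its range is refused whole. The fingers move at their own pace and stop on an object; FORCE is the grip in N (left out, the last holds). Time passes only in rows, so rows that do not move let the fingers close. It gives the time, the measured TCP pose, the force, the opening and the grip force at its end, in the units of the state.
- get_state(): the state, without advancing time (a new reading comes with each control period).
- cams.grab_frame(name): name is "side" or "top"; returns a dict with "img" (480x640x3 uint8, red, green, blue), "mtx" (3x3 intrinsics, pixels), "R" (3x3) and "t" (3): a world point X has camera coordinates R X + t. Camera axes: x right, y down, z forward; pixel columns grow to the right and rows downward; lengths in m; the calibration is good to about 2 mm. A picture is of the moment at which its call begins. There is no depth.
- arm.job_done(): hands the job in; it is judged then, once.
Trained networks look in the newest picture that a camera, given by its name, has taken for a name from the list of things; names that differ only in an ending like _2 or _b are one class to them, and where a whole thing is asked for, a point or a joint stands for the part that bears it (a point fixed in the world has none). Each returns a list of dicts, best first, with "confidence" (0 to 1); they miss things now and then, are a little off and sometimes report something else, mostly with a low value. They report only what shows in the picture. A call takes as long as a camera call. They do not tell look-alikes from the thing itself.
- nets.search_frame(camera, label): "centre" ([x, y, z] in m, in world coordinates, good to about 4 mm: the middle of the surface that is visible of it).
- nets.pinpoint(camera, label): "centre" ([x, y, z] in m, in world coordinates, good to about 4 mm: a listed point, or the origin of a listed thing).
The state is a dict: "t": time; "q": joint angles; "qd": joint speeds; "joint_efforts": joint torques, N m; "eef_pos": TCP position; "ee_rot": TCP orientation; "force": force on the tool from outside, world axes, zero at the start; "moment": the same for the moment, N m; "width": finger opening in m; "gripper_force": force on a finger pad.
Only numpy, scipy, OpenCV 4.12 (cv2) and the standard library are available. Lean on these libraries where they do the work, as an engineer would, in place of code of your own. Each camera call takes 0.05 s, during which the arm holds its last target. There are 200 camera calls.

## Working session

There is one attempt and no reset: what is moved stays moved. The work goes in short steps, Python scripts to look and compute and a shell command to move; the robot and the scene stay as the last step left them, time stands still between calls to the robot, and variables do not carry over. Pictures are saved under pics/ and viewed, at most 18 in all, crops included, and the job is handed in when it is done.

```bash
mkdir -p pics; cat > h.py <<'E'
from station import get_state, cams, arm, nets
import numpy as np, cv2
def save(cam,name):
    f=cams.grab_frame(cam); cv2.imwrite(f'pics/{name}.png',f['img'][:,:,::-1]); return f
def proj(f,X):
    c=f['R']@np.array(X)+f['t']; p=f['mtx']@c; return p[:2]/p[2]
def ray_z(f,px,z):
    d=f['R'].T@np.linalg.solve(f['mtx'],np.array([px[0],px[1],1.])); o=-f['R'].T@f['t']
    return o+d*(z-o[2])/d[2]
E
python3 - <<'E'
from h import *
s=get_state(); print(s)
for c in ('top','side'):
    f=save(c,c+'0'); print(c,(-f['R'].T@f['t']).round(3),f['mtx'].round(0).tolist())
    for l in ['leg_maple','leg_oak','leg_cherry','leg_walnut','leg_wenge','board','stand','stand_hole','brush','brush_tip','pot','lid','pot_rim','mallet','oil_tin','sander','board_hole0','board_hole4']:
        print(l,[(np.round(r['centre'],3).tolist(),round(r['confidence'],2),proj(f,r['centre']).round(0).tolist()) for r in nets.pinpoint(c,l)[:4]])
E
```

```text
{'t': 0.0, 'q': array([ 1.59711451e+00,  3.59381297e-01,  1.10509771e-02, -3.09202215e-04,
       -1.22411610e+00, -2.88086153e-01]), 'qd': array([ 3.02445208e-04,  2.53504382e-04,  8.23391228e-04,  4.43049117e-04,
        2.71081211e-05, -1.21077283e-03]), 'joint_efforts': array([-5.05669523e-04, -5.82726645e+01,  2.93059945e+01,  6.99714527e+00,
        6.96104922e-03, -1.46141033e-04]), 'eef_pos': array([0.17460583, 0.65151415, 0.22563026]), 'ee_rot': array([ 3.13992797e+00, -1.90170241e-04, -2.61873116e-01]), 'force': array([-1.02038766,  0.12550627, -0.57664635]), 'moment': array([ 0.03929571,  0.02160784, -0.03124305]), 'gripper_force': 0.0, 'width': 0.08762740738422085}
top [0.478 0.011 1.232] [[556.0, 0.0, 321.0], [0.0, 556.0, 243.0], [0.0, 0.0, 1.0]]
leg_maple [([0.46, 0.2, -0.002], 0.69, [238.0, 307.0])]
leg_oak [([0.384, -0.069, -0.0], 0.77, [360.0, 342.0]), ([0.482, -0.004, -0.003], 0.63, [330.0, 297.0])]
leg_cherry [([0.706, 0.336, -0.0], 0.59, [179.0, 197.0])]
leg_walnut [([0.488, -0.201, -0.002], 0.63, [419.0, 295.0])]
leg_wenge [([0.484, 0.106, 0.003], 0.64, [280.0, 2
[... 2082 characters left out ...]
.346, 0.082], 0.8, [369.0, 153.0])]
mallet [([0.797, 0.038, -0.005], 0.91, [225.0, 266.0])]
oil_tin [([0.706, 0.339, -0.001], 0.75, [222.0, 383.0]), ([0.46, 0.202, -0.001], 0.43, [358.0, 349.0])]
sander [([0.727, -0.334, 0.002], 0.78, [293.0, 169.0]), ([0.597, 0.025, 0.044], 0.52, [311.0, 262.0])]
board_hole0 [([0.582, 0.188, 0.04], 0.94, [301.0, 321.0]), ([0.592, 0.101, 0.045], 0.93, [306.0, 287.0]), ([0.595, 0.025, 0.045], 0.69, [312.0, 261.0]), ([0.603, -0.055, 0.042], 0.59, [316.0, 237.0])]
board_hole4 [([0.582, 0.188, 0.04], 0.94, [301.0, 321.0]), ([0.592, 0.101, 0.045], 0.93, [306.0, 287.0]), ([0.595, 0.025, 0.045], 0.69, [312.0, 261.0]), ([0.603, -0.055, 0.042], 0.59, [316.0, 237.0])]
```

View pics/top0.png

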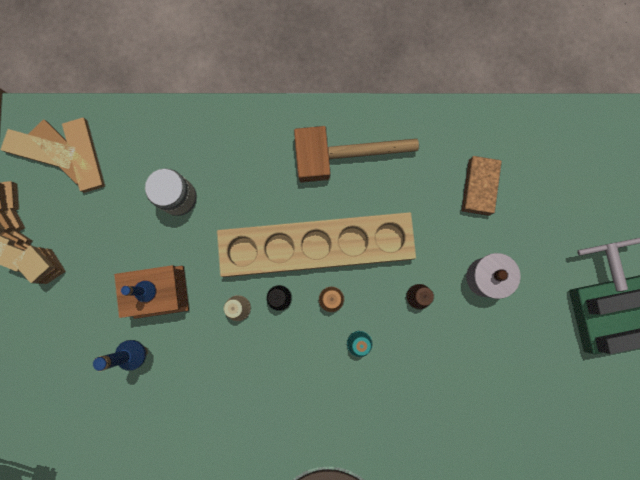

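View pics/side0.png

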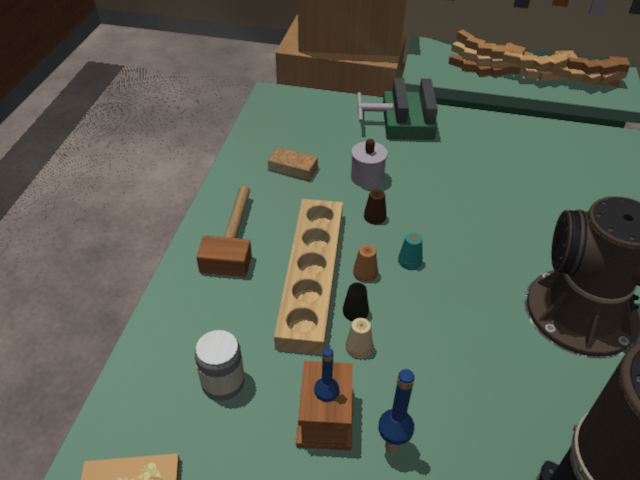

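The top view shows maple (235,308), wenge (279,297), a tan or red-brown leg (332,299) and walnut (421,297). The turquoise decoy is at (361,344), the board at (316,244), the pot and lid at (497,276), and the stand with the small brush at (147,291). The larger look-alike brush is at (130,355). The side view agrees, so I'll refine the positions next.

```bash
cat >> h.py <<'E'
def hull_mask(f,circs,shape=(480,640)):
    a=np.linspace(0,2*np.pi,40); P=[]
    for x,y,z,r in circs:
        P+= [proj(f,(x+r*np.cos(t),y+r*np.sin(t),z)) for t in a]
    m=np.zeros(shape,np.uint8); cv2.fillConvexPoly(m,cv2.convexHull(np.float32(P)).astype(np.int32),1); return m
def legc(x,y,z=0): return [(x,y,z,.028),(x,y,z+.012,.028),(x,y,z+.076,.019)]
def refine(f,xy,model=legc,zm=.035,n=6):
    """shift model till its silhouette agrees with grabCut's"""
    xy=np.array(xy[:2],float); k=np.ones((3,3),np.uint8)
    m0=hull_mask(f,model(*xy)); gc=np.full(m0.shape,cv2.GC_BGD,np.uint8)
    gc[cv2.dilate(m0,k,iterations=9)>0]=cv2.GC_PR_BGD; gc[m0>0]=cv2.GC_PR_FGD; gc[cv2.erode(m0,k,iterations=4)>0]=cv2.GC_FGD
    lab=cv2.cvtColor(f['img'],cv2.COLOR_RGB2LAB)
    cv2.grabCut(lab,gc,None,np.zeros((1,65)),np.zeros((1,65)),6,cv2.GC_INIT_WITH_MASK)
    fg=((gc==1)|(gc==3)).astype(np.uint8)
    nl,L,st,_=cv2.connectedComponentsWithStats(fg); 
    fg=(L==1+np.argmax(st[1:,4])).astype(np.uint8)
    best=None
    from scipy.optimize import minimize
    d=cv2.GaussianBlur(fg.astype(np.float32),(0,0),1.5)
    def cost(p): return np.abs(cv2.GaussianBlur(hull_mask(f,model(*p)).astype(np.float32),(0,0),1.5)-d).sum()
    r=minimize(cost,xy,method='Nelder-Mead',options=dict(initial_simplex=[xy,xy+[.006,0],xy+[0,.006]],xatol=2e-4))
    iou=(fg&hull_mask(f,model(*r.x))).sum()/(fg|hull_mask(f,model(*r.x))).sum()
    return r.x.round(4),round(float(iou),2)
def potc(x,y): return [(x,y,0,.044),(x,y,.085,.047)]
def boardfit(pts):
    """pts: Nx2 hole centres -> centre, y-axis unit"""
    pts=np.array(pts); c=np.array([.597,.026]); u=np.array([-.087,.996])
    for _ in range(5):
        k=np.round((pts-c)@u/.08); A=np.zeros((2*len(pts),4)); A[0::2,0]=1;A[1::2,1]=1
        A[0::2,2]=A[1::2,3]=.08*k
        s=np.linalg.lstsq(A,pts.ravel(),rcond=None)[0]; c=s[:2]; u=s[2:]/np.linalg.norm(s[2:])
    return c,u,k,np.linalg.norm(s[2:])
E
python3 - <<'E'
from h import *
F={c:cams.grab_frame(c) for c in('top','side')}
for n,p in dict(maple=(.46,.2),wenge=(.484,.105),third=(.482,-.005),walnut=(.487,-.2)).items():
    print(n,[refine(F[c],p) for c in F])
print('pot',[refine(F[c],(.526,-.349),potc) for c in F])
H=[]
for c in F:
    h=[r['centre'] for r in nets.pinpoint(c,'board_hole0') if r['confidence']>.3]; h=[p for p in h if abs(p[0]-.597+.087*(p[1]-.026))<.02]
    print(c,np.round(h,3).tolist(),boardfit([p[:2] for p in h])[:2]); H+=h
c,u,_,s=boardfit([p[:2] for p in H]); print(c,u,s,'yaw',np.arctan2(-u[0],u[1]))
for k in range(-2,3): print(k,(c+.08*k*u).round(4))
f=F['top']
for X in [(.482,-.005,.076),(.487,-.2,.076)]:
    x,y=proj(f,X).astype(int); print(np.median(f['img'][y-3:y+4,x-3:x+4].reshape(-1,3),0))
E
```

```text
maple [(array([0.4538, 0.1979]), 0.87), (array([0.4552, 0.1993]), 0.89)]
wenge [(array([0.479 , 0.1082]), 0.88), (array([0.4797, 0.1077]), 0.88)]
third [(array([ 0.476 , -0.0055]), 0.89), (array([ 0.4748, -0.0056]), 0.9)]
walnut [(array([ 0.4822, -0.1984]), 0.9), (array([ 0.4807, -0.1963]), 0.92)]
pot [(array([ 0.5256, -0.3459]), 0.83), (array([ 0.5227, -0.3435]), 0.88)]
top [[0.58, 0.191, 0.042], [0.611, -0.133, 0.044], [0.602, -0.051, 0.041], [0.587, 0.103, 0.048], [0.6, 0.03, 0.044]] (array([0.59612, 0.02796]), array([-0.09545931,  0.99543333]))
side [[0.596, 0.024, 0.046], [0.579, 0.184, 0.043], [0.606, -0.055, 0.043]] (array([0.59641429, 0.02401429]), array([-0.10896576,  0.9940455 ]))
[0.59614034 0.02646471] [-0.09992861  0.99499461] 1.0035525842151136 yaw 0.10009567041141784
-2 [ 0.6121 -0.1327]
-1 [ 0.6041 -0.0531]
0 [0.5961 0.0265]
1 [0.5881 0.1061]
2 [0.5802 0.1857]
[153. 114.  79.]
[80. 59. 48.]
```

```bash
python3 -m creep '{"translation":[[40,-25,0],[40,-25,0],[40,-25,0],[40,-25,0],[40,-25,0],[40,-25,0],[40,-25,0],[0,-20,0]],"spin":[-0.15,-0.15,-0.15,-0.15,-0.15,-0.15,-0.15,-0.15],"gripper":[0.7,0.7,0.7,0.7,0.7,0.7,0.7,0.7]}' 20
```

```text
t: 2.9
eef_pos: [0.4585, 0.455, 0.2258]
ee_rot: [-3.141, -0.001, -1.471]
force: [-0.5, -0.5, -1.6]
width: 0.0615
gripper_force: 0.0
```

```bash
python3 -m creep '{"translation":[[0,0,40],[0,0,40],[0,-42,20],[0,-45,0],[0,-45,0],[0,-45,0],[0,-45,0],[0,-34,0]],"spin":[0,0,0,0,0,0,0,0],"gripper":[0.7,0.7,0.7,0.7,0.7,0.7,0.7,0.7]}' 20 
python3 -m creep '{"translation":[[0,0,-45],[0,0,-45],[0,0,-45],[0,0,-45],[0,0,-45],[0,0,0],[0,0,0]],"spin":[0,0,0,0,0,0,0],"gripper":[0.7,0.7,0.7,0.7,0.7,0.7,0.7]}'
```

```text
t: 3.7
eef_pos: [0.4542, 0.1986, 0.3271]
ee_rot: [-3.141, 0.001, -1.462]
force: [0.4, 0.0, 0.7]
width: 0.0612
gripper_force: 0.0
t: 4.4
eef_pos: [0.4551, 0.201, 0.1023]
ee_rot: [3.141, -0.001, -1.461]
force: [1.0, 0.6, 0.5]
width: 0.0615
gripper_force: 0.0
```

```bash
python3 - <<'E'
from h import *
f=save('side','s1')
for c in ('side','top'):
    print(c,[np.round(r['centre'],3).tolist() for r in nets.pinpoint(c,'leg_maple')[:2]])
f2=save('top','t1'); 
cv2.imwrite('pics/c1.png',np.hstack([cv2.resize(f['img'][250:400,280:430,::-1],(400,400)),cv2.resize(f2['img'][230:380,160:310,::-1],(400,400))]))
E
```

```text
side []
top [[0.46, 0.199, -0.001]]
```

View pics/c1.png

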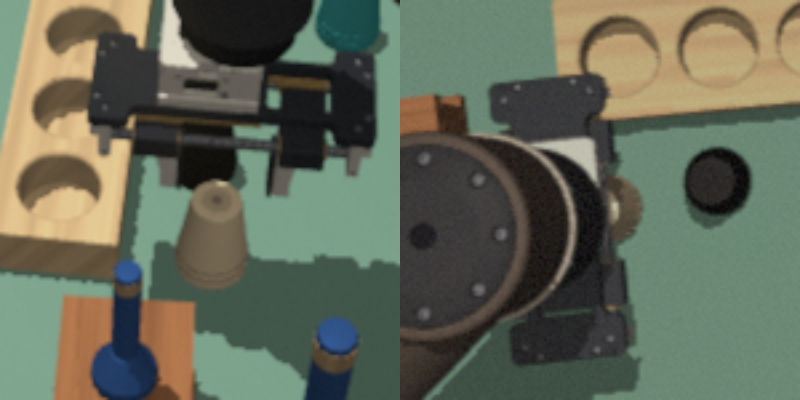

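```bash
python3 - <<'E'
from h import *
s=get_state();e=s['eef_pos'];print(e,s['ee_rot'],s['q'])
f=cams.grab_frame('side'); u=np.array([.0997*0+.995,.1,0])
for n,X in dict(tcp=e,fa=e+.031*u,fb=e-.031*u,leg=(.459,.2,.076)).items():
    p=proj(f,X); print(n,p.round(1),((p-[280,250])*400/150).round())
E
```

```text
[0.45595424 0.20211896 0.10395355] [-3.13815093e+00  2.45437200e-03 -1.46144570e+00] [ 8.12284394e-01  1.87476297e-01 -5.38981918e-01  4.73163154e-04
 -8.40125666e-01 -7.03253025e-01]
tcp [362.5 317.8] [220. 181.]
fa [346.5 316.3] [177. 177.]
fb [378.5 319.3] [263. 185.]
leg [360.3 325.4] [214. 201.]
```

```bash
python3 -m creep '{"translation":[[2,-1,-30],[0,0,-24],[0,0,0],[0,0,0],[0,0,0],[0,0,0],[0,0,0],[0,0,0]],"spin":[-0.01,0,0,0,0,0,0,0],"gripper":[0.7,0.7,0.7,0.2,0.2,0.2,0.2,0.2]}' 20
python3 -m creep '{"translation":[[0,0,0],[0,0,20],[0,0,40],[0,0,0],[0,0,0]],"spin":[0,0,0,0,0],"gripper":[0.2,0.2,0.2,0.2,0.2]}'
python3 - <<'E'
from h import *
f=save('side','s2'); f2=save('top','t2')
for c in ('side','top'):
    print(c,[np.round(r['centre'],3).tolist() for r in nets.pinpoint(c,'leg_maple')[:2]])
cv2.imwrite('pics/c2.png',np.hstack([cv2.resize(f['img'][230:380,280:430,::-1],(400,400)),cv2.resize(f2['img'][210:360,160:310,::-1],(400,400))]))
E
```

```text
t: 5.45
eef_pos: [0.4577, 0.2009, 0.049]
ee_rot: [-3.139, 0.002, -1.471]
force: [0.3, 1.8, 7.9]
width: 0.0436
gripper_force: 20.3
t: 5.95
eef_pos: [0.457, 0.2004, 0.1086]
ee_rot: [-3.14, 0.002, -1.472]
force: [-0.1, -0.4, -1.7]
width: 0.0436
gripper_force: 19.7
side [[0.457, 0.196, 0.058]]
top [[0.457, 0.198, 0.056]]
```

View pics/c2.png

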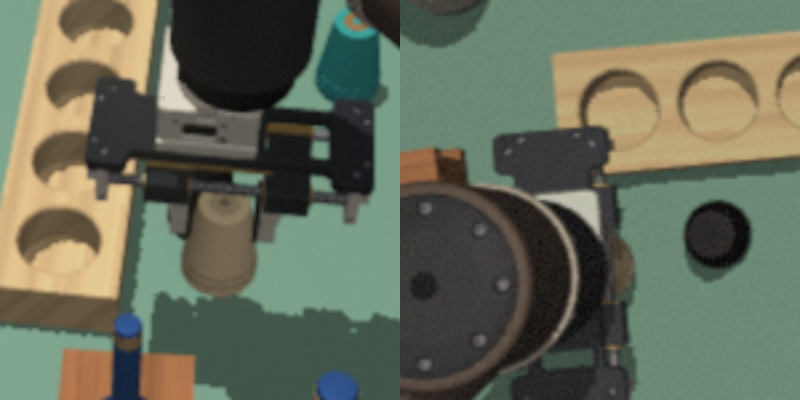

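```bash
python3 -m creep '{"translation":[[25,-3,0],[30,-4,0],[40,-4,0],[28,-3,0],[0,0,0],[0,0,0]],"spin":[0,0,0,0,0,0],"gripper":[0.2,0.2,0.2,0.2,0.2,0.2]}'
python3 - <<'E'
from h import *
f=save('side','s3'); f2=save('top','t3')
for c in ('side','top'):
    print(c,[np.round(r['centre'],3).tolist() for r in nets.pinpoint(c,'leg_maple')[:2]])
for f_,c in((f,'side'),):
    print(refine(f_,(.58,.186),lambda x,y:legc(x,y,.0595)))
for n,g in(('side',f),('top',f2)):
    print(n,'hole',proj(g,(.5802,.1857,.044)),'leg',proj(g,(.5802,.1857,.0595)))
cv2.imwrite('pics/c3.png',np.hstack([cv2.resize(f['img'][250:350,250:350,::-1],(400,400)),cv2.resize(f2['img'][200:300,190:290,::-1],(400,400))]))
E
```

```text
t: 6.75
eef_pos: [0.5793, 0.1852, 0.1057]
ee_rot: [3.139, -0.001, -1.473]
force: [0.3, 0.2, -2.0]
width: 0.0437
gripper_force: 19.7
side [[0.58, 0.18, 0.056]]
top [[0.58, 0.188, 0.054]]
(array([0.5778, 0.1983]), 0.6)
side hole [301.98561806 319.1585288 ] leg [301.9329722  314.45868482]
top hole [242.14910659 251.16024026] leg [241.08593432 250.53129343]
```

View pics/c3.png

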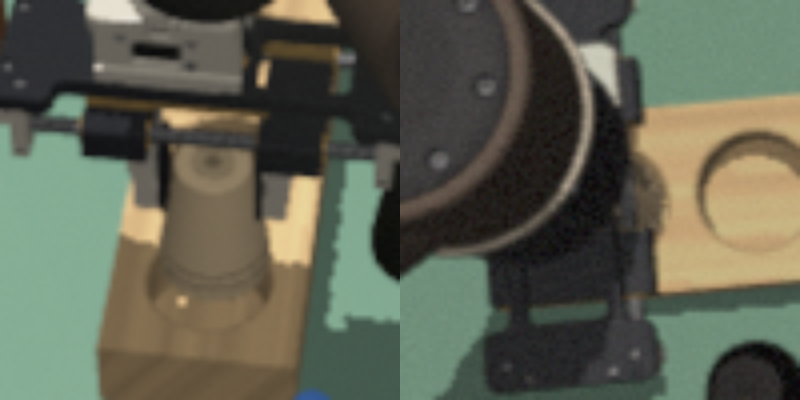

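```bash
python3 - <<'E'
from h import *
f=cams.grab_frame('side'); 
a=np.linspace(0,2*np.pi,73)
for n,(x,y,z,r) in dict(hole=(.5802,.1857,.044,.032),base=(.5802,.1857,.057,.028),cyltop=(.5802,.1857,.069,.028),top=(.5802,.1857,.133,.019)).items():
    P=np.array([proj(f,(x+r*np.cos(t),y+r*np.sin(t),z)) for t in a]); P=(P-250)*4
    print(n,P.min(0).round(),P.max(0).round())
g=f['img'][250:350,285:325]; cv2.imwrite('pics/c4.png',cv2.convertScaleAbs(cv2.resize(g[:,:,::-1],(320,800),interpolation=cv2.INTER_CUBIC)[200:],alpha=1.8))
E
```

```text
hole [145. 228.] [270. 327.]
base [153. 218.] [263. 305.]
cyltop [152. 203.] [263. 291.]
top [168. 134.] [246. 194.]
```

View pics/c4.png

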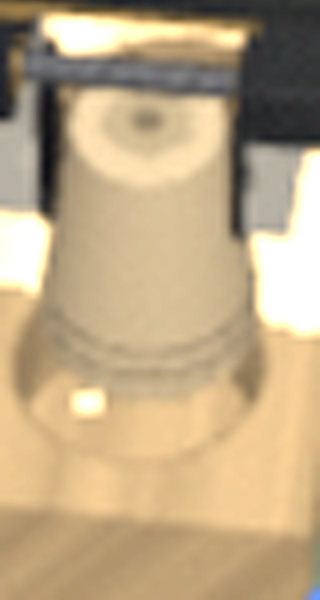

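The crop shows the maple leg above the pocket. The pocket spans columns 287–318 with its front at row 332, and the leg base spans 291–316, so the leg sits about 1.5 mm off. I'll nudge it and lower.

```bash
python3 -m creep '{"translation":[[1.5,1.5,0],[0,0,-12],[0,0,-12],[0,0,-10],[0,0,-10],[0,0,-4],[0,0,0],[0,0,0]],"spin":[0,0,0,0,0,0,0,0],"gripper":[0.2,0.2,0.2,0.2,0.2,0.2,0.2,0.2]}'

```

```text
t: 7.8
eef_pos: [0.5815, 0.1875, 0.0596]
ee_rot: [-3.141, -0.0, -1.472]
force: [-0.3, -1.2, -0.1]
width: 0.0435
gripper_force: 19.7
```

```bash
python3 -m creep '{"translation":[[0,0,-4],[0,0,0],[0,0,0],[0,0,0],[0,0,0],[0,0,30],[0,0,35]],"spin":[0,0,0,0,0,0,0],"gripper":[0.2,0.2,0.7,0.7,0.7,0.7,0.7]}'
python3 -m creep '{"translation":[[-33,-27,0],[-33,-27,0],[-33,-27,0],[0,0,0],[0,0,0]],"spin":[0,0,0,0,0],"gripper":[0.7,0.7,0.7,0.7,0.7]}'
python3 - <<'E'
from h import *
cams.grab_frame('top');
for c in ('top','side'):
    cams.grab_frame(c)
    for l in ['maple','wenge','oak','walnut','cherry']: print(c,l,[np.round(r['centre'],3).tolist() for r in nets.pinpoint(c,'leg_'+l)[:3]])
E
```

```text
t: 8.5
eef_pos: [0.5803, 0.1869, 0.12]
ee_rot: [3.139, -0.002, -1.472]
force: [0.5, 0.9, 1.0]
width: 0.0615
gripper_force: 0.0
t: 9.0
eef_pos: [0.4821, 0.1062, 0.1215]
ee_rot: [-3.14, 0.001, -1.472]
force: [0.9, 0.6, 1.5]
width: 0.0612
gripper_force: 0.0
top maple []
top wenge []
top oak [[0.482, -0.006, -0.003], [0.385, -0.067, -0.003], [0.598, 0.03, 0.003]]
top walnut [[0.486, -0.202, -0.001], [0.601, 0.031, 0.002]]
top cherry [[0.49, -0.2, -0.002]]
side maple [[0.58, 0.187, 0.004], [0.493, 0.377, 0.0]]
side wenge [[0.483, 0.105, 0.002]]
side oak [[0.48, -0.01, -0.0], [0.381, -0.068, 0.001]]
side walnut [[0.484, -0.201, -0.002]]
side cherry [[0.598, 0.025, -0.001]]
```

```bash
python3 -m creep '{"translation":[[0,0,-40],[0,0,-32],[0,0,0],[0,0,0],[0,0,0],[0,0,0],[0,0,0],[0,0,0]],"spin":[0,0,0,0,0,0,0,0],"gripper":[0.7,0.7,0.7,0.2,0.2,0.2,0.2,0.2]}' 20
python3 -m creep '{"translation":[[0,0,25],[0,0,35],[30,0,0],[40,0,0],[36,0,0],[0,0,0],[0,0,0],[0,0,0]],"spin":[0,0,0,0,0,0,0,0],"gripper":[0.2,0.2,0.2,0.2,0.2,0.2,0.2,0.2]}'
python3 - <<'E'
from h import *
f=save('side','s5')
for c in ('side','top'):
    cams.grab_frame(c); print(c,[np.round(r['centre'],3).tolist() for r in nets.pinpoint(c,'leg_wenge')[:2]])
a=np.linspace(0,2*np.pi,73); e=get_state()['eef_pos']; print(e)
for n,(x,y,z,r) in dict(hole=(.5881,.1061,.044,.032),base=(.5881,.1061,e[2]-.049,.028),top=(.5881,.1061,e[2]+.027,.019)).items():
    P=np.array([proj(f,(x+r*np.cos(t),y+r*np.sin(t),z)) for t in a]); P=(P-[290,235])*8
    print(n,P.min(0).round(),P.max(0).round())
cv2.imwrite('pics/c5.png',cv2.convertScaleAbs(cv2.resize(f['img'][235:310,290:330,::-1],(320,600),interpolation=cv2.INTER_CUBIC),alpha=1.8))
E
```

```text
t: 10.45
eef_pos: [0.4831, 0.107, 0.0501]
ee_rot: [-3.139, 0.001, -1.471]
force: [-2.7, 0.2, 6.5]
width: 0.0431
gripper_force: 20.3
t: 11.25
eef_pos: [0.5874, 0.1062, 0.1085]
ee_rot: [3.141, 0.0, -1.472]
force: [-1.1, -1.0, -1.8]
width: 0.0432
gripper_force: 19.7
side [[0.589, 0.102, 0.061]]
top []
[0.58781893 0.10663086 0.10901723]
hole [ 15. 346.] [255. 529.]
base [ 29. 317.] [240. 478.]
top [ 59. 146.] [209. 256.]
```

View pics/c5.png

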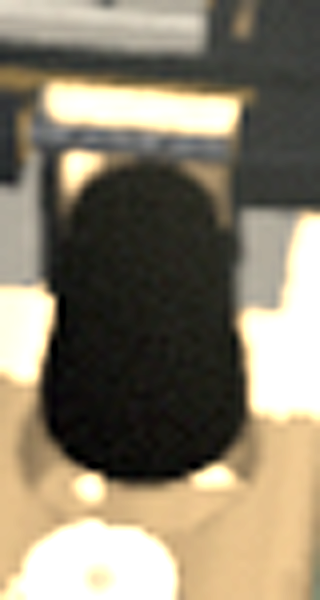

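The wenge leg (columns 295–320) sits within 1 mm of the middle of its pocket. I'll lower and release it, then go to the oak leg.

```bash
python3 -m creep '{"translation":[[1,0,-10],[0,0,-14],[0,0,-14],[0,0,-11],[0,0,-3],[0,0,0],[0,0,0],[0,0,0]],"spin":[0,0,0,0,0,0,0,0],"gripper":[0.2,0.2,0.2,0.2,0.2,0.2,0.2,0.2]}'
python3 -m creep '{"translation":[[0,0,0],[0,0,0],[0,0,0],[0,0,30],[0,0,35],[0,0,0]],"spin":[0,0,0,0,0,0],"gripper":[0.7,0.7,0.7,0.7,0.7,0.7]}'
python3 -m creep '{"translation":[[-36,-37,0],[-36,-38,0],[-36,-38,0],[0,0,0],[0,0,0]],"spin":[0,0,0,0,0],"gripper":[0.7,0.7,0.7,0.7,0.7]}'
python3 - <<'E'
from h import *
for c in ('top','side'):
    cams.grab_frame(c)
    for l in ['maple','wenge','oak','walnut']: print(c,l,[np.round(r['centre'],3).tolist() for r in nets.pinpoint(c,'leg_'+l)[:3]])
E
```

```text
t: 12.3
eef_pos: [0.5889, 0.1063, 0.056]
ee_rot: [3.141, -0.0, -1.472]
force: [-1.0, -0.3, -1.2]
width: 0.0432
gripper_force: 19.8
t: 12.9
eef_pos: [0.5924, 0.1076, 0.1266]
ee_rot: [-3.133, 0.002, -1.471]
force: [0.8, 0.7, 0.3]
width: 0.0613
gripper_force: 0.0
t: 13.4
eef_pos: [0.4855, -0.0026, 0.1222]
ee_rot: [-3.14, 0.0, -1.473]
force: [-0.6, -0.1, -0.2]
width: 0.0613
gripper_force: 0.0
top maple [[0.58, 0.188, 0.004]]
top wenge [[0.59, 0.105, 0.006]]
top oak [[0.386, -0.07, 0.002], [0.583, 0.187, 0.042]]
top walnut [[0.487, -0.201, -0.001]]
side maple [[0.582, 0.185, 0.005]]
side wenge [[0.613, -0.134, 0.044], [0.591, 0.104, 0.006]]
side oak [[0.382, -0.069, 0.001], [0.479, -0.008, -0.002]]
side walnut [[0.485, -0.2, -0.002]]
```

```bash
python3 -m creep '{"translation":[[-3,-4,-40],[0,0,-32],[0,0,0],[0,0,0],[0,0,0],[0,0,0],[0,0,0],[0,0,0]],"spin":[0,0,0,0,0,0,0,0],"gripper":[0.7,0.7,0.7,0.2,0.2,0.2,0.2,0.2]}' 20
python3 -m creep '{"translation":[[0,0,25],[0,0,35],[30,8,0],[45,13,0],[39,12,0],[0,0,0],[0,0,0],[0,0,0]],"spin":[0,0,0,0,0,0,0,0],"gripper":[0.2,0.2,0.2,0.2,0.2,0.2,0.2,0.2]}'
python3 - <<'E'
from h import *
f=save('side','s6')
for c in ('side','top'):
    cams.grab_frame(c); print(c,[np.round(r['centre'],3).tolist() for r in nets.pinpoint(c,'leg_oak')[:2]])
a=np.linspace(0,2*np.pi,73); e=get_state()['eef_pos']; print(e)
for n,(x,y,z,r) in dict(hole=(.5961,.0265,.044,.032),base=(.5961,.0265,e[2]-.049,.028),top=(.5961,.0265,e[2]+.027,.019)).items():
    P=np.array([proj(f,(x+r*np.cos(t),y+r*np.sin(t),z)) for t in a]); P=(P-[295,215])*8
    print(n,P.min(0).round(),P.max(0).round())
cv2.imwrite('pics/c6.png',cv2.convertScaleAbs(cv2.resize(f['img'][215:285,295:335,::-1],(320,560),interpolation=cv2.INTER_CUBIC),alpha=1.8))
E
```

```text
t: 14.7
eef_pos: [0.4834, -0.0057, 0.0508]
ee_rot: [-3.139, 0.0, -1.471]
force: [-1.9, 0.4, 7.0]
width: 0.0431
gripper_force: 20.3
t: 15.5
eef_pos: [0.5957, 0.0268, 0.1094]
ee_rot: [3.141, 0.0, -1.472]
force: [-0.2, 0.3, -0.2]
width: 0.0434
gripper_force: 19.7
side [[0.38, -0.069, 0.0], [0.596, 0.024, 0.057]]
top [[0.384, -0.069, -0.002]]
[0.59616552 0.02693185 0.11003215]
hole [ 15. 294.] [245. 463.]
base [ 29. 262.] [232. 410.]
top [59. 89.] [203. 189.]
```

View pics/c6.png

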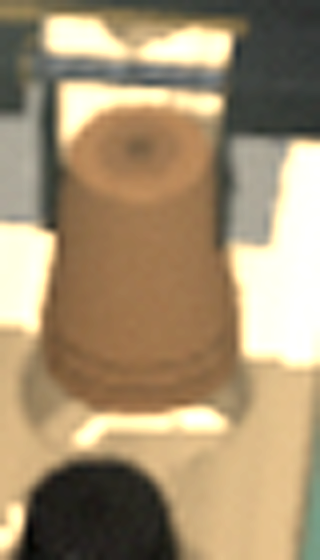

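The oak leg (columns 300–325) is well placed over pocket 2, so I'll lower it with a 1 mm shift and go on to walnut.

```bash
python3 -m creep '{"translation":[[1,0,-10],[0,0,-14],[0,0,-14],[0,0,-11],[0,0,-4],[0,0,0],[0,0,0],[0,0,0]],"spin":[0,0,0,0,0,0,0,0],"gripper":[0.2,0.2,0.2,0.2,0.2,0.2,0.2,0.2]}'
python3 -m creep '{"translation":[[0,0,0],[0,0,0],[0,0,0],[0,0,30],[0,0,35],[0,0,0]],"spin":[0,0,0,0,0,0],"gripper":[0.7,0.7,0.7,0.7,0.7,0.7]}'
python3 -m creep '{"translation":[[-22,-45,0],[-22,-45,0],[-22,-45,0],[-22,-45,0],[-23,-46,0],[0,0,0],[0,0,0]],"spin":[0,0,0,0,0,0,0],"gripper":[0.7,0.7,0.7,0.7,0.7,0.7,0.7]}'
python3 - <<'E'
from h import *
for c in ('top','side'):
    cams.grab_frame(c)
    for l in ['maple','wenge','oak','walnut']: print(c,l,[np.round(r['centre'],3).tolist() for r in nets.pinpoint(c,'leg_'+l)[:3]])
E
```

```text
t: 16.55
eef_pos: [0.5962, 0.0267, 0.0564]
ee_rot: [3.139, -0.001, -1.472]
force: [-6.3, 1.7, 9.5]
width: 0.0432
gripper_force: 20.4
t: 17.15
eef_pos: [0.6008, 0.0277, 0.1262]
ee_rot: [-3.134, 0.001, -1.471]
force: [1.2, 0.4, -0.5]
width: 0.0614
gripper_force: 0.0
t: 17.85
eef_pos: [0.4869, -0.1985, 0.1214]
ee_rot: [-3.141, -0.0, -1.475]
force: [0.1, 0.3, -0.6]
width: 0.0615
gripper_force: 0.0
top maple [[0.585, 0.107, 0.045], [0.583, 0.188, 0.005]]
top wenge [[0.592, 0.107, 0.008], [0.495, 0.371, 0.001]]
top oak [[0.601, 0.027, 0.007]]
top walnut [[0.577, 0.188, 0.0]]
side maple [[0.583, 0.185, 0.007]]
side wenge [[0.59, 0.104, 0.008], [0.612, -0.13, 0.046]]
side oak [[0.381, -0.068, -0.003], [0.596, 0.022, 0.004]]
side walnut [[0.488, -0.2, 0.002], [0.525, -0.353, 0.077]]
```

```bash
python3 -m creep '{"translation":[[0,-2,-40],[0,0,-31],[0,0,0],[0,0,0],[0,0,0],[0,0,0],[0,0,0],[0,0,0]],"spin":[0,0,0,0,0,0,0,0],"gripper":[0.7,0.7,0.7,0.2,0.2,0.2,0.2,0.2]}' 20
python3 -m creep '{"translation":[[0,0,25],[0,0,35],[30,16,0],[35,18,0],[35,18,0],[26,16,0],[0,0,0],[0,0,0]],"spin":[0,0,0,0,0,0,0,0],"gripper":[0.2,0.2,0.2,0.2,0.2,0.2,0.2,0.2]}'
python3 - <<'E'
from h import *
f=save('side','s7')
for c in ('side','top'):
    cams.grab_frame(c); print(c,[np.round(r['centre'],3).tolist() for r in nets.pinpoint(c,'leg_walnut')[:2]])
a=np.linspace(0,2*np.pi,73); e=get_state()['eef_pos']; print(e)
for n,(x,y,z,r) in dict(hole=(.6121,-.1327,.044,.032),base=(.6121,-.1327,e[2]-.049,.028),top=(.6121,-.1327,e[2]+.027,.019)).items():
    P=np.array([proj(f,(x+r*np.cos(t),y+r*np.sin(t),z)) for t in a]); P=(P-[300,170])*8
    print(n,P.min(0).round(),P.max(0).round())
cv2.imwrite('pics/c7.png',cv2.convertScaleAbs(cv2.resize(f['img'][170:240,300:340,::-1],(320,560),interpolation=cv2.INTER_CUBIC),alpha=1.8))
E
```

```text
t: 19.15
eef_pos: [0.4881, -0.1995, 0.052]
ee_rot: [-3.14, -0.001, -1.471]
force: [-3.1, 1.0, 8.0]
width: 0.0426
gripper_force: 20.3
t: 19.95
eef_pos: [0.6133, -0.1309, 0.1102]
ee_rot: [3.141, 0.0, -1.471]
force: [-1.2, 0.3, -1.8]
width: 0.0425
gripper_force: 19.7
side [[0.61, -0.132, 0.058], [0.525, -0.353, 0.077]]
top [[0.614, -0.132, 0.058]]
[ 0.61272671 -0.13189161  0.1109202 ]
hole [ 46. 278.] [259. 423.]
base [ 59. 242.] [247. 369.]
top [91. 66.] [223. 152.]
```

View pics/c7.png

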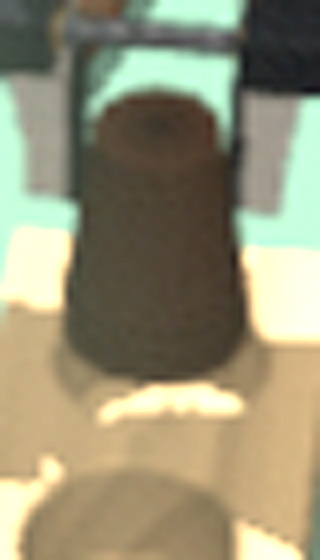

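```bash
python3 -m creep '{"translation":[[-1,0,-10],[0,0,-14],[0,0,-14],[0,0,-10],[0,0,-5],[0,0,0],[0,0,0],[0,0,0]],"spin":[0,0,0,0,0,0,0,0],"gripper":[0.2,0.2,0.2,0.2,0.2,0.2,0.2,0.2]}'
python3 -m creep '{"translation":[[0,0,0],[0,0,0],[0,0,0],[0,0,30],[0,0,45],[0,0,45],[0,0,0],[0,0,0]],"spin":[0,0,0,0,0,0,0,0],"gripper":[0.7,0.7,0.7,0.7,0.7,0.7,0.7,0.7]}'
python3 - <<'E'
from h import *
for c in ('top','side'):
    cams.grab_frame(c)
    for l in ['leg_maple','leg_wenge','leg_oak','leg_walnut','lid','pot_rim','pot','brush','stand_hole']: print(c,l,[(np.round(r['centre'],3).tolist(),round(r['confidence'],2)) for r in nets.pinpoint(c,l)[:3]])
E
```

```text
t: 21.0
eef_pos: [0.6111, -0.1315, 0.0577]
ee_rot: [3.139, -0.0, -1.472]
force: [-5.7, 1.9, 8.0]
width: 0.043
gripper_force: 20.4
t: 21.8
eef_pos: [0.6131, -0.1312, 0.1788]
ee_rot: [-3.139, 0.0, -1.472]
force: [-0.8, 0.0, -0.8]
width: 0.0614
gripper_force: 0.0
top leg_maple [([0.727, -0.341, 0.001], 0.72), ([0.581, 0.185, 0.0], 0.52)]
top leg_wenge []
top leg_oak [([0.383, -0.071, 0.002], 0.78)]
top leg_walnut [([0.609, -0.132, 0.006], 0.51)]
top lid [([0.53, -0.348, 0.079], 0.96)]
top pot_rim []
top pot [([0.52, -0.347, 0.001], 0.82), ([0.492, 0.372, 0.1], 0.15)]
top brush [([0.493, 0.371, 0.1], 0.62), ([0.368, 0.402, 0.076], 0.59), ([0.495, 0.37, -0.0], 0.43)]
top stand_hole [([0.493, 0.371, 0.101], 0.6)]
side leg_maple [([0.582, 0.183, 0.005], 0.78), ([0.591, 0.1, 0.044], 0.66)]
side leg_wenge [([0.591, 0.105, 0.008], 0.65)]
side leg_oak [([0.383, -0.068, 0.0], 0.68), ([0.599, 0.023, 0.004], 0.6)]
side leg_walnut [([0.612, -0.132, 0.004], 0.9)]
side lid [([0.527, -0.35, 0.078], 0.96)]
side pot_rim [([0.53, -0.348, 0.079], 0.85)]
side pot [([0.532, -0.35, 0.001], 0.69)]
side brush [([0.496, 0.373, 0.099], 0.68), ([0.368, 0.406, 0.076], 0.67), ([0.53, -0.347, 0.077], 0.43)]
side stand_hole [([0.492, 0.369, 0.1], 0.92)]
```

```bash
python3 -m creep '{"translation":[[-15,-40,0],[-15,-40,0],[-15,-40,0],[-20,-48,0],[-20,-49,0],[0,0,0],[0,0,0]],"spin":[0,0,0,0,0,0,0],"gripper":[0.7,0.7,0.7,0.7,0.7,0.7,0.7]}'
python3 -m creep '{"translation":[[0,0,-25],[0,0,-20],[0,0,0],[0,0,0]],"spin":[0,0,0,0],"gripper":[0.7,0.7,0.7,0.7]}'
python3 - <<'E'
from h import *
f=save('side','s8'); e=get_state()['eef_pos']; print(e)
for c in ('side','top'):
    if c=='top': cams.grab_frame(c)
    print(c,[np.round(r['centre'],3).tolist() for r in nets.pinpoint(c,'lid')[:2]])
print([((proj(f,X)-[340,120])*8).round() for X in (e,(.528,-.349,.116),(.528,-.349,.085))])
cv2.imwrite('pics/c8.png',cv2.convertScaleAbs(cv2.resize(f['img'][120:190,340:400,::-1],(480,560),interpolation=cv2.INTER_CUBIC),alpha=1.5))
E
```

```text
t: 23.5
eef_pos: [0.5284, -0.3451, 0.1774]
ee_rot: [3.141, 0.0, -1.475]
force: [1.2, 0.4, -0.4]
width: 0.0609
gripper_force: 0.0
t: 23.9
eef_pos: [0.5298, -0.3431, 0.1329]
ee_rot: [3.141, -0.0, -1.47]
force: [0.7, -0.4, 0.2]
width: 0.0612
gripper_force: 0.0
[ 0.53025642 -0.34338732  0.13361399]
side [[0.526, -0.356, 0.081]]
top [[0.527, -0.35, 0.084]]
[array([230., 135.]), array([236., 172.]), array([229., 250.])]
```

View pics/c8.png

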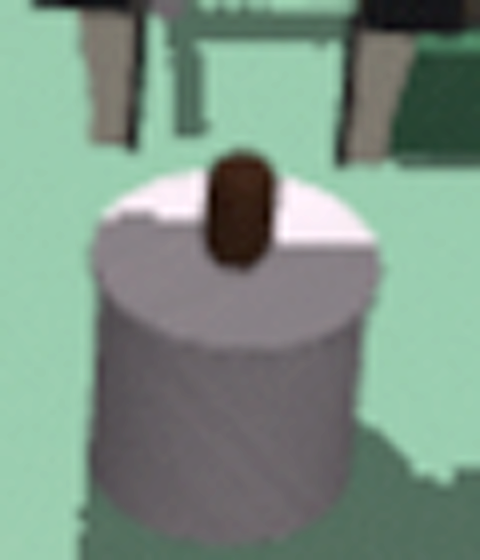

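The picture shows the open fingers centred over the lid knob (column 370, row 141). I'll grip the knob, lift the lid and set it aside at about (0.46, -0.19).

```bash
python3 -m creep '{"translation":[[-2,-5,-20],[0,0,-21],[0,0,0],[0,0,0],[0,0,0],[0,0,0],[0,0,0],[0,0,0]],"spin":[0,0,0,0,0,0,0,0],"gripper":[0.7,0.7,0.7,0.1,0.1,0.1,0.1,0.1]}' 15
python3 -m creep '{"translation":[[0,0,0],[0,0,15],[0,0,25],[0,0,0],[0,0,0]],"spin":[0,0,0,0,0],"gripper":[0.1,0.1,0.1,0.1,0.1]}'
python3 - <<'E'
from h import *
f=save('side','s9'); e=get_state()['eef_pos']; print(e)
for c in ('side','top'):
    if c=='top': cams.grab_frame(c)
    for l in ('lid','pot_rim','pot'): print(c,l,[np.round(r['centre'],3).tolist() for r in nets.pinpoint(c,l)[:2]])
E
```

```text
t: 24.9
eef_pos: [0.5275, -0.3489, 0.0921]
ee_rot: [-3.141, -0.0, -1.472]
force: [-0.6, 0.1, 0.4]
width: 0.0268
gripper_force: 0.0
t: 25.4
eef_pos: [0.5274, -0.3487, 0.1319]
ee_rot: [-3.141, -0.0, -1.472]
force: [0.4, -0.3, -1.8]
width: 0.0236
gripper_force: 15.0
[ 0.52687631 -0.34855872  0.13115099]
side lid [[0.526, -0.353, 0.117]]
side pot_rim [[0.529, -0.349, 0.082]]
side pot [[0.53, -0.349, 0.002]]
top lid [[0.53, -0.348, 0.12], [0.6, 0.027, 0.045]]
top pot_rim [[0.612, -0.134, 0.006], [0.597, 0.029, 0.007]]
top pot []
```

```bash
python3 -m creep '{"translation":[[-12,30,0],[-18,43,0],[-18,43,0],[-19,43,0],[0,0,-30],[0,0,-40],[0,0,-20],[0,0,-12]],"spin":[0,0,0,0,0,0,0,0],"gripper":[0.1,0.1,0.1,0.1,0.1,0.1,0.1,0.1]}'
python3 -m creep '{"translation":[[0,0,-5],[0,0,-5],[0,0,0],[0,0,0]],"spin":[0,0,0,0],"gripper":[0.1,0.1,0.1,0.1]}'
```

```text
t: 26.6
eef_pos: [0.4592, -0.1895, 0.0278]
ee_rot: [3.139, 0.0, -1.471]
force: [0.0, -0.1, -1.0]
width: 0.0233
gripper_force: 15.0
t: 27.0
eef_pos: [0.4607, -0.1899, 0.0201]
ee_rot: [-3.141, -0.0, -1.472]
force: [0.5, -0.5, 0.5]
width: 0.0232
gripper_force: 15.0
```

```bash
python3 -m creep '{"translation":[[0,0,-2],[0,0,0],[0,0,0],[0,0,0],[0,0,30],[0,0,45],[0,0,45],[0,0,45]],"spin":[0,0,0,0,0,0,0,0],"gripper":[0.1,0.5,0.5,0.5,0.6,0.6,0.6,0.6]}'
python3 -m creep '{"translation":[[0,0,45],[0,20,40],[2,30,0],[3,45,0],[3,48,0],[3,48,0],[3,48,0],[3,48,0]],"spin":[0.14,0.14,0.14,0.14,0.14,0.14,0.14,0.14],"gripper":[0.7,0.7,0.7,0.7,0.7,0.7,0.7,0.7]}'
python3 -m creep '{"translation":[[4,48,0],[4,48,0],[4,48,0],[4,48,0],[2,30,0],[0,0,0],[0,0,0]],"spin":[0.12,0.12,0.1,0,0,0,0],"gripper":[0.7,0.7,0.7,0.7,0.7,0.7,0.7]}'
python3 - <<'E'
from h import *
for c in ('side','top'):
    cams.grab_frame(c)
    for l in ('brush','stand_hole','lid','pot_rim','leg_maple','leg_oak','leg_walnut','leg_wenge'): print(c,l,[np.round(r['centre'],3).tolist() for r in nets.pinpoint(c,l)[:2]])
E
```

```text
t: 27.8
eef_pos: [0.4598, -0.1898, 0.1845]
ee_rot: [-3.142, -0.0, -1.472]
force: [1.6, 0.7, -1.0]
width: 0.0524
gripper_force: 0.0
t: 28.6
eef_pos: [0.4768, 0.0991, 0.268]
ee_rot: [-3.141, -0.001, -0.346]
force: [2.0, -0.8, 1.1]
width: 0.0613
gripper_force: 0.0
t: 29.3
eef_pos: [0.4949, 0.3197, 0.267]
ee_rot: [3.141, 0.001, -0.011]
force: [-0.6, -1.2, 0.3]
width: 0.0611
gripper_force: 0.0
side brush [[0.369, 0.403, 0.075], [0.494, 0.373, 0.1]]
side stand_hole [[0.493, 0.372, 0.102]]
side lid [[0.46, -0.193, 0.002]]
side pot_rim [[0.587, 0.104, 0.043]]
side leg_maple [[0.584, 0.183, 0.004]]
side leg_oak [[0.593, 0.027, 0.001], [0.384, -0.068, -0.002]]
side leg_walnut []
side leg_wenge [[0.591, 0.103, 0.008], [0.597, 0.023, 0.047]]
top brush [[0.369, 0.401, 0.078], [0.495, 0.37, 0.1]]
top stand_hole [[0.489, 0.37, 0.097], [0.584, 0.188, 0.002]]
top lid [[0.46, -0.192, 0.006]]
top pot_rim [[0.528, -0.35, 0.082]]
top leg_maple [[0.583, 0.188, 0.003]]
top leg_oak [[0.6, 0.028, 0.007], [0.385, -0.069, -0.001]]
top leg_walnut [[0.61, -0.132, 0.002], [0.46, -0.191, 0.01]]
top leg_wenge [[0.592, 0.108, 0.007]]
```

```bash
python3 -m creep '{"translation":[[0,25,0],[-1,26,-10],[0,0,-10],[0,0,0],[0,0,0]],"spin":[0.01,0,0,0,0],"gripper":[0.7,0.7,0.7,0.7,0.7]}'
python3 - <<'E'
from h import *
f=save('side','s10');g=cams.grab_frame('top'); e=get_state()['eef_pos']; print(e)
print([((proj(f,X)-[280,300])*4).round() for X in (e,e+[0,.03,0],e-[0,.03,0],(.4945,.3715,.22),(.4945,.3715,.1))])
cv2.imwrite('pics/c10.png',np.hstack([cv2.resize(f['img'][300:430,280:380,::-1],(400,520)),cv2.resize(g['img'][230:360,90:190,::-1],(400,520))]))
E
```

```text
t: 30.7
eef_pos: [0.494, 0.3704, 0.2467]
ee_rot: [3.14, 0.001, -0.001]
force: [0.1, -0.8, 0.2]
width: 0.0614
gripper_force: 0.0
[0.49437117 0.37020976 0.24777506]
[array([190., 160.]), array([174., 222.]), array([204., 101.]), array([187., 203.]), array([181., 361.])]
```

View pics/c10.png

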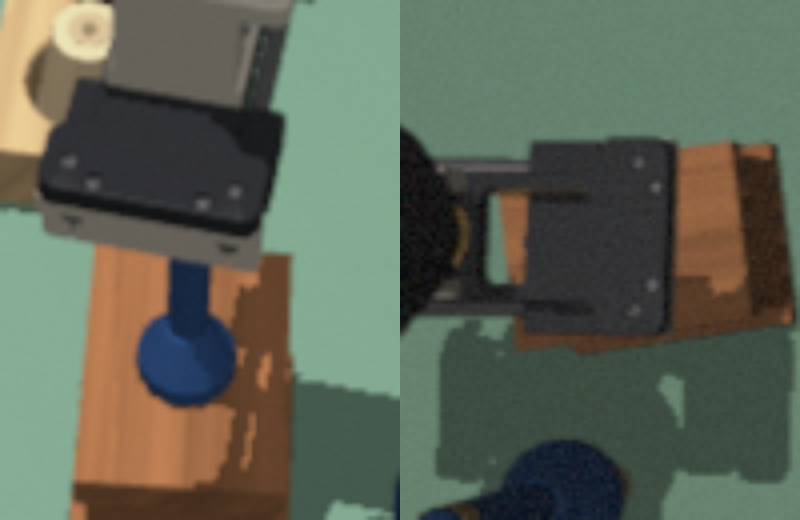

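The view shows the handle (column 327) lined up under the gripper. I'll go down and grip it.

```bash
python3 -m creep '{"translation":[[-1,1,-25],[0,0,-30],[0,0,-27],[0,0,0],[0,0,0],[0,0,0],[0,0,0],[0,0,0]],"spin":[0,0,0,0,0,0,0,0],"gripper":[0.7,0.7,0.7,0.7,0,0,0,0]}' 25
python3 -m creep '{"translation":[[0,0,0],[0,0,0],[0,0,0],[0,0,0]],"spin":[0,0,0,0],"gripper":[0,0,0,0]}'
```

```text
t: 31.6
eef_pos: [0.4936, 0.3716, 0.1669]
ee_rot: [-3.14, -0.001, -0.002]
force: [0.5, -0.6, -0.1]
width: 0.0351
gripper_force: 0.0
t: 32.0
eef_pos: [0.4933, 0.3713, 0.1658]
ee_rot: [-3.141, -0.0, -0.002]
force: [-0.5, -0.4, 1.8]
width: 0.0172
gripper_force: 25.0
```

```bash
python3 -m creep '{"translation":[[0,0,15],[0,0,25],[0,0,25],[0,0,20],[0,-20,0],[2,-35,0],[2,-40,0],[2,-40,0]],"spin":[0,0,0,0,0,0,0,0],"gripper":[0,0,0,0,0,0,0,0]}'
python3 -m creep '{"translation":[[2,-40,0],[2,-40,0],[2,-40,0],[2,-40,0],[2,-40,0],[2,-40,0],[2,-40,0],[2,-40,0]],"spin":[0,0,0,0,0,0,0,0],"gripper":[0,0,0,0,0,0,0,0]}'
python3 -m creep '{"translation":[[3,-40,0],[3,-40,0],[3,-40,0],[3,-40,0],[3,-40,0],[0,-30,0],[0,-18,0],[0,0,0]],"spin":[0,0,0,0,0,0,0,0],"gripper":[0,0,0,0,0,0,0,0]}'
python3 - <<'E'
from h import *
f=save('side','s11'); e=get_state()['eef_pos']; print(e,get_state()['width'])
for c in ('side','top'):
    if c=='top': cams.grab_frame(c)
    for l in ('brush','brush_tip','pot_rim','pot'): print(c,l,[np.round(r['centre'],3).tolist() for r in nets.pinpoint(c,l)[:2]])
cv2.imwrite('pics/c11.png',np.vstack([cv2.resize(f['img'][80:190,310:420,::-1],(550,550))]))
E
```

```text
t: 32.8
eef_pos: [0.4984, 0.2341, 0.2494]
ee_rot: [3.141, 0.001, -0.001]
force: [0.3, 0.1, -0.7]
width: 0.0178
gripper_force: 25.0
t: 33.6
eef_pos: [0.514, -0.0858, 0.2498]
ee_rot: [-3.141, 0.001, -0.002]
force: [1.4, -0.2, -0.8]
width: 0.0173
gripper_force: 25.0
t: 34.4
eef_pos: [0.5291, -0.3337, 0.2492]
ee_rot: [-3.141, 0.002, -0.005]
force: [-0.1, -0.1, -1.0]
width: 0.0175
gripper_force: 25.0
[ 0.52928417 -0.33245544  0.2494382 ] 0.017327095484461014
side brush [[0.583, 0.189, 0.006], [0.529, -0.331, 0.185]]
side brush_tip [[0.366, 0.407, 0.002], [0.528, -0.334, 0.132]]
side pot_rim [[0.529, -0.348, 0.08], [0.603, -0.053, 0.043]]
side pot [[0.532, -0.351, 0.0]]
top brush [[0.366, 0.404, 0.073]]
top brush_tip []
top pot_rim []
top pot []
```

View pics/c11.png

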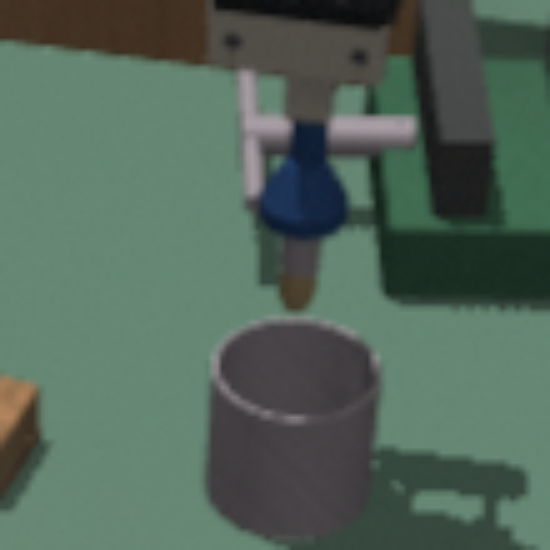

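The brush hangs straight, with its tip at pixel (369,141) above the open pot's mouth. I'll dip it.

```bash
python3 -m creep '{"translation":[[0,-15,0],[0,0,-25],[0,0,-30],[0,0,-28],[0,0,0],[0,0,0],[0,0,0],[0,0,0]],"spin":[0,0,0,0,0,0,0,0],"gripper":[0,0,0,0,0,0,0,0]}'
python3 -m creep '{"translation":[[0,0,0],[0,0,30],[0,0,35],[0,0,20],[0,20,0],[2,35,0],[3,40,0],[3,40,0]],"spin":[0,0,0,0,0,0,0,0],"gripper":[0,0,0,0,0,0,0,0]}'
python3 -m creep '{"translation":[[3,40,0],[4,45,0],[4,45,0],[4,45,0],[4,45,0],[5,45,0],[5,45,0],[5,45,0]],"spin":[0,0,0,0,0,0,0,0],"gripper":[0,0,0,0,0,0,0,0]}'
python3 - <<'E'
from h import *
for c in ('side','top'):
    cams.grab_frame(c)
    for l in ('brush','brush_tip','pot_rim','pot','leg_maple','leg_oak','leg_walnut','leg_wenge'): print(c,l,[np.round(r['centre'],3).tolist() for r in nets.pinpoint(c,l)[:2]])
E
```

```text
t: 35.7
eef_pos: [0.5312, -0.3473, 0.1694]
ee_rot: [3.14, -0.003, -0.002]
force: [-0.2, 0.0, -0.1]
width: 0.0174
gripper_force: 25.0
t: 36.5
eef_pos: [0.5382, -0.2107, 0.2533]
ee_rot: [3.142, -0.001, -0.003]
force: [0.6, -0.0, -0.9]
width: 0.0178
gripper_force: 25.0
t: 37.3
eef_pos: [0.5722, 0.1453, 0.2536]
ee_rot: [-3.141, -0.002, -0.001]
force: [1.5, 0.6, -0.6]
width: 0.0175
gripper_force: 25.0
side brush [[0.574, 0.146, 0.186], [0.369, 0.4, 0.078]]
side brush_tip [[0.569, 0.144, 0.136], [0.367, 0.404, 0.004]]
side pot_rim [[0.603, -0.052, 0.043]]
side pot [[0.532, -0.35, -0.0]]
side leg_maple [[0.584, 0.186, 0.004]]
side leg_oak [[0.382, -0.068, -0.001], [0.583, 0.189, 0.004]]
side leg_walnut [[0.582, 0.184, 0.042]]
side leg_wenge [[0.587, 0.107, 0.007], [0.592, 0.026, 0.047]]
top brush [[0.364, 0.404, 0.076], [0.73, -0.339, -0.005]]
top brush_tip []
top pot_rim [[0.526, -0.348, 0.079]]
top pot [[0.523, -0.346, 0.0]]
top leg_maple [[0.583, 0.191, 0.001]]
top leg_oak [[0.385, -0.071, 0.002], [0.6, 0.025, 0.006]]
top leg_walnut [[0.614, -0.13, 0.004]]
top leg_wenge [[0.594, 0.106, 0.007]]
```

```bash
python3 -m creep '{"translation":[[5,21,0],[5,20,-15],[0,0,-20],[0,0,-12],[0,0,-5],[0,0,-3],[0,0,0],[0,0,0]],"spin":[0,0,0,0,0,0,0,0],"gripper":[0,0,0,0,0,0,0,0]}'
python3 -m creep '{"translation":[[0,0,-2],[0,0,0],[0,0,0]],"spin":[0,0,0],"gripper":[0,0,0]}'
python3 - <<'E'
from h import *
s=get_state();print(s['eef_pos'],s['force'])
f=save('side','s12')
print([np.round(r['centre'],3).tolist() for r in nets.pinpoint('side','brush_tip')[:2]],[np.round(r['centre'],3).tolist() for r in nets.pinpoint('side','brush')[:2]])
cv2.imwrite('pics/c12.png',np.vstack([cv2.resize(f['img'][240:340,250:350,::-1],(500,500))]))
E
```

```text
t: 39.0
eef_pos: [0.5825, 0.1842, 0.1984]
ee_rot: [-3.141, -0.001, -0.002]
force: [-0.7, -0.3, 0.1]
width: 0.0177
gripper_force: 25.0
t: 39.3
eef_pos: [0.5823, 0.1842, 0.1959]
ee_rot: [-3.141, -0.0, -0.002]
force: [-1.3, 0.7, 2.0]
width: 0.0175
gripper_force: 25.0
[0.58230864 0.18418033 0.19590242] [-1.34896358  0.70774952  1.99952789]
[[0.37, 0.411, 0.001], [0.578, 0.184, 0.085]] [[0.37, 0.403, 0.078], [0.584, 0.186, 0.128]]
```

View pics/c12.png

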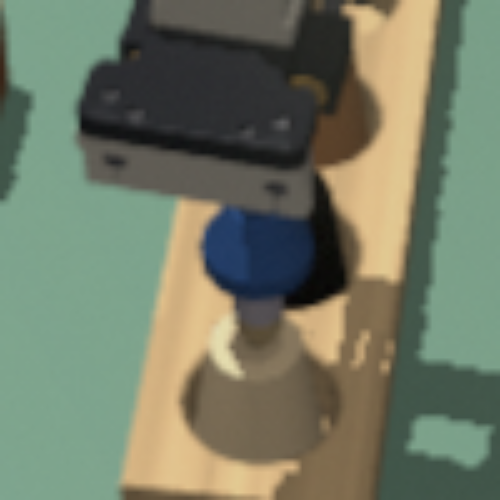

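The picture shows the bristles on the maple end (crop 255,330), just touching. I'll press slightly more and hold.

```bash
python3 -m creep '{"translation":[[0,2,-1.5],[0,0,0],[0,0,0]],"spin":[0,0,0],"gripper":[0,0,0]}'
for i in 1; do python3 -m creep '{"translation":[[0,0,0]],"spin":[0],"gripper":[0]}'; done
python3 -m creep '{"translation":[[0,0,0],[0,0,0]],"spin":[0,0],"gripper":[0,0]}'
```

```text
t: 39.75
eef_pos: [0.5822, 0.186, 0.194]
ee_rot: [3.141, 0.0, -0.002]
force: [-1.4, -1.0, 1.9]
width: 0.0174
gripper_force: 25.0
t: 39.85
eef_pos: [0.5822, 0.186, 0.194]
ee_rot: [3.141, 0.0, -0.002]
force: [-0.7, -1.3, 2.2]
width: 0.018
gripper_force: 25.0
t: 40.05
eef_pos: [0.5823, 0.1861, 0.1941]
ee_rot: [3.141, 0.0, -0.002]
force: [-0.6, -1.2, 2.4]
width: 0.0174
gripper_force: 25.0
```

```bash
python3 -m creep '{"translation":[[0,0,35],[3,-35,0],[4,-42,0],[4,-42,0],[4,-40,0],[0,0,0],[0,0,-15],[0,0,-12]],"spin":[0,0,0,0,0,0,0,0],"gripper":[0,0,0,0,0,0,0,0]}'
python3 -m creep '{"translation":[[0,0,-4],[0,0,0],[0,0,0],[0,0,0],[0,0,-2],[0,0,0],[0,0,0],[0,0,0]],"spin":[0,0,0,0,0,0,0,0],"gripper":[0,0,0,0,0,0,0,0]}'
python3 - <<'E'
from h import *
f=save('side','s13')
for l in('brush_tip','brush','leg_oak'): print([np.round(r['centre'],3).tolist() for r in nets.pinpoint('side',l)[:2]])
cv2.imwrite('pics/c13.png',np.vstack([cv2.resize(f['img'][190:340,250:400,::-1],(600,600))]))
E
```

```text
t: 40.85
eef_pos: [0.5974, 0.0272, 0.2013]
ee_rot: [-3.141, -0.0, -0.003]
force: [-0.5, -0.5, -1.1]
width: 0.0176
gripper_force: 25.0
t: 41.65
eef_pos: [0.5973, 0.0273, 0.1963]
ee_rot: [-3.141, -0.0, -0.002]
force: [-1.1, 2.1, 1.5]
width: 0.0177
gripper_force: 25.0
[[0.728, -0.336, 0.004], [0.595, 0.027, 0.086]]
[[0.371, 0.404, 0.078], [0.599, 0.025, 0.133]]
[[0.383, -0.07, 0.001], [0.599, 0.024, 0.003]]
```

View pics/c13.png

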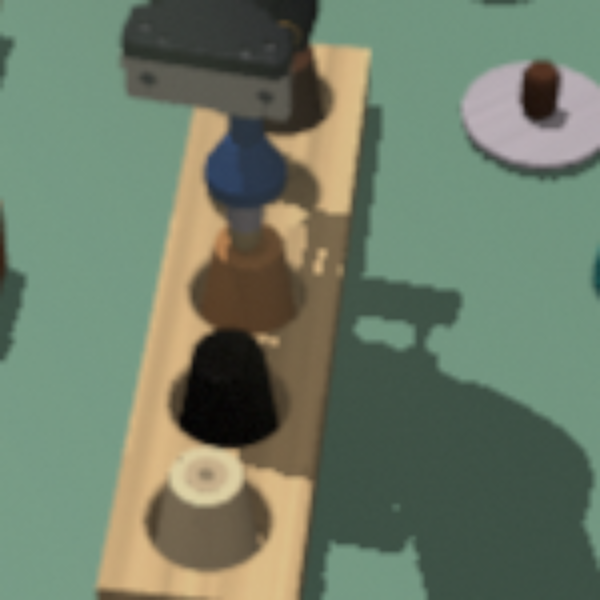

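The bristles are on the oak end (crop 245,240), and every leg stands upright. Next is walnut.

```bash
python3 -m creep '{"translation":[[0,0,-1],[0,0,0],[0,0,0],[0,0,0]],"spin":[0,0,0,0],"gripper":[0,0,0,0]}'
python3 -m creep '{"translation":[[0,0,36],[3,-35,0],[4,-42,0],[4,-42,0],[4,-40,0],[0,0,0],[0,0,-15],[0,0,-12]],"spin":[0,0,0,0,0,0,0,0],"gripper":[0,0,0,0,0,0,0,0]}'
python3 -m creep '{"translation":[[0,0,-4],[0,0,0],[0,0,0],[0,0,0],[0,0,-2],[0,0,0],[0,0,0],[0,0,0]],"spin":[0,0,0,0,0,0,0,0],"gripper":[0,0,0,0,0,0,0,0]}'
python3 - <<'E'
from h import *
f=save('side','s14')
for l in('brush_tip','brush','leg_walnut'): print([np.round(r['centre'],3).tolist() for r in nets.pinpoint('side',l)[:3]])
E
python3 -m creep '{"translation":[[0,0,-1],[0,0,0],[0,0,0],[0,0,0]],"spin":[0,0,0,0],"gripper":[0,0,0,0]}'
```

```text
t: 42.25
eef_pos: [0.5973, 0.0272, 0.1951]
ee_rot: [-3.142, -0.0, -0.002]
force: [-0.4, 0.5, 1.9]
width: 0.0173
gripper_force: 25.0
t: 43.05
eef_pos: [0.6118, -0.132, 0.203]
ee_rot: [-3.141, 0.001, -0.003]
force: [-0.0, 0.2, -1.4]
width: 0.0175
gripper_force: 25.0
t: 43.85
eef_pos: [0.6125, -0.1317, 0.1983]
ee_rot: [-3.142, -0.001, -0.002]
force: [0.5, 0.2, 0.2]
width: 0.0174
gripper_force: 25.0
[[0.366, 0.409, 0.005], [0.613, -0.134, 0.082]]
[[0.368, 0.404, 0.078], [0.614, -0.13, 0.134]]
[[0.612, -0.132, 0.005], [0.605, -0.054, 0.042], [0.708, 0.338, -0.002]]
t: 44.45
eef_pos: [0.6123, -0.1318, 0.1971]
ee_rot: [3.142, -0.0, -0.002]
force: [0.4, 0.5, 1.0]
width: 0.0173
gripper_force: 25.0
```

```bash
python3 -m creep '{"translation":[[0,0,-2],[0,0,0],[0,0,0],[0,0,0],[0,0,0]],"spin":[0,0,0,0,0],"gripper":[0,0,0,0,0]}'
python3 -m creep '{"translation":[[0,0,36],[-3,38,0],[-3,40,0],[-4,40,0],[-4,40,0],[-4,40,0],[-4,40,0],[0,0,0]],"spin":[0,0,0,0,0,0,0,0],"gripper":[0,0,0,0,0,0,0,0]}'
python3 -m creep '{"translation":[[0,0,-15],[0,0,-12],[0,0,-5],[0,0,0],[0,0,-2],[0,0,0],[0,0,0],[0,0,0]],"spin":[0,0,0,0,0,0,0,0],"gripper":[0,0,0,0,0,0,0,0]}'
python3 - <<'E'
from h import *
f=save('side','s15')
for l in('brush_tip','brush','leg_wenge'): print([np.round(r['centre'],3).tolist() for r in nets.pinpoint('side',l)[:3]])
E
python3 -m creep '{"translation":[[0,0,-1],[0,0,0],[0,0,0],[0,0,0]],"spin":[0,0,0,0],"gripper":[0,0,0,0]}'
```

```text
t: 44.95
eef_pos: [0.6123, -0.1318, 0.1951]
ee_rot: [3.142, -0.0, -0.002]
force: [0.4, 0.5, 0.5]
width: 0.0177
gripper_force: 25.0
t: 45.75
eef_pos: [0.5895, 0.1099, 0.2305]
ee_rot: [-3.141, 0.001, 0.002]
force: [0.1, -1.3, -1.0]
width: 0.0178
gripper_force: 25.0
t: 46.55
eef_pos: [0.5903, 0.106, 0.1974]
ee_rot: [-3.142, -0.0, -0.002]
force: [-0.7, 0.3, 1.4]
width: 0.0176
gripper_force: 25.0
[[0.588, 0.105, 0.086], [0.366, 0.407, 0.003]]
[[0.365, 0.405, 0.075], [0.591, 0.107, 0.13]]
[[0.588, 0.102, 0.009], [0.595, 0.025, 0.047]]
t: 47.15
eef_pos: [0.5903, 0.1062, 0.1961]
ee_rot: [3.142, -0.0, -0.002]
force: [-1.2, 0.2, 0.9]
width: 0.0176
gripper_force: 25.0
```

```bash
python3 -m creep '{"translation":[[0,0,0],[0,0,25],[0,0,30],[-14,38,0],[-14,38,0],[-14,38,0],[-14,38,0],[-14,38,0]],"spin":[0,0,0,0,0,0,0,0],"gripper":[0,0,0,0,0,0,0,0]}'
python3 -m creep '{"translation":[[-14,38,0],[-13,37,0],[0,0,0],[0,0,0],[0,0,0]],"spin":[0,0,0,0,0],"gripper":[0,0,0,0,0]}'
python3 - <<'E'
from h import *
f=save('side','s16'); s=get_state(); print(s['eef_pos'],s['ee_rot'])
for c in ('side','top'):
    if c=='top': cams.grab_frame(c)
    for l in('brush_tip','brush','stand_hole'): print(c,l,[np.round(r['centre'],3).tolist() for r in nets.pinpoint(c,l)[:3]])
cv2.imwrite('pics/c16.png',np.vstack([cv2.resize(f['img'][310:460,270:410,::-1],(560,600))]))
E
```

```text
t: 47.95
eef_pos: [0.5196, 0.2979, 0.251]
ee_rot: [-3.141, -0.0, -0.002]
force: [1.5, 0.2, -0.6]
width: 0.0174
gripper_force: 25.0
t: 48.45
eef_pos: [0.4934, 0.3708, 0.2508]
ee_rot: [3.141, 0.0, -0.002]
force: [0.8, 0.4, -1.0]
width: 0.0176
gripper_force: 25.0
[0.49352491 0.37052339 0.25101342] [ 3.14157696e+00  1.10678392e-06 -2.56709101e-03]
side brush_tip [[0.367, 0.408, 0.004], [0.494, 0.369, 0.134]]
side brush [[0.37, 0.403, 0.078], [0.705, 0.339, -0.002], [0.495, 0.371, 0.185]]
side stand_hole [[0.49, 0.37, 0.101]]
top brush_tip []
top brush [[0.367, 0.4, 0.077], [0.496, 0.371, 0.186]]
top stand_hole [[0.491, 0.372, 0.102]]
```

View pics/c16.png

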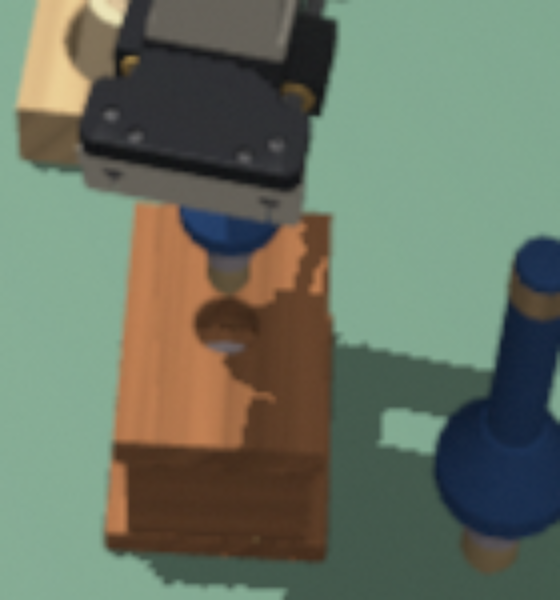

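The tip (crop 228,290) hangs straight above the hole (227,325), so I'll lower it.

```bash
python3 -m creep '{"translation":[[-1.5,0.5,-15],[0,0,-15],[0,0,-15],[0,0,-15],[0,0,-13],[0,0,-8],[0,0,0],[0,0,0]],"spin":[0,0,0,0,0,0,0,0],"gripper":[0,0,0,0,0,0,0,0]}'
python3 -m creep '{"translation":[[0,0,-2],[0,0,-1],[0,0,0],[0,0,0]],"spin":[0,0,0,0],"gripper":[0,0,0,0]}'
```

```text
t: 49.65
eef_pos: [0.492, 0.3719, 0.1704]
ee_rot: [-3.141, -0.0, -0.002]
force: [-1.1, 1.0, -1.4]
width: 0.0174
gripper_force: 25.0
t: 50.05
eef_pos: [0.4918, 0.3718, 0.1673]
ee_rot: [-3.141, -0.0, -0.002]
force: [-0.1, 0.2, -0.9]
width: 0.0176
gripper_force: 25.0
```

```bash
python3 -m creep '{"translation":[[0,0,-1],[0,0,-1],[0,0,0]],"spin":[0,0,0],"gripper":[0,0,0]}'
python3 -m creep '{"translation":[[0,0,0],[0,0,0],[0,0,0],[0,0,0],[0,0,30],[0,0,35],[0,0,35],[0,0,0]],"spin":[0,0,0,0,0,0,0,0],"gripper":[0.5,0.5,0.6,0.6,0.6,0.6,0.6,0.6]}'
python3 -m creep '{"translation":[[0,-30,0],[0,-40,0],[0,-45,0],[0,-45,0],[0,-45,0],[0,-45,0],[0,-45,0],[0,-45,0]],"spin":[-0.14,-0.14,-0.14,-0.14,-0.14,-0.14,-0.14,-0.14],"gripper":[0.6,0.6,0.6,0.6,0.6,0.6,0.6,0.6]}'
python3 - <<'E'
from h import *
for c in ('side','top'):
    cams.grab_frame(c)
    for l in('brush','stand_hole','lid','pot','pot_rim','leg_maple','leg_oak','leg_walnut','leg_wenge'): print(c,l,[np.round(r['centre'],3).tolist() for r in nets.pinpoint(c,l)[:3]])
E
```

```text
t: 50.35
eef_pos: [0.4919, 0.3719, 0.1658]
ee_rot: [-3.141, -0.001, -0.002]
force: [-1.6, -0.7, 3.7]
width: 0.0174
gripper_force: 25.0
t: 51.15
eef_pos: [0.4938, 0.3733, 0.2708]
ee_rot: [-3.136, -0.007, -0.001]
force: [1.0, -0.3, 0.6]
width: 0.0526
gripper_force: 0.0
t: 51.95
eef_pos: [0.4913, 0.03, 0.265]
ee_rot: [-3.141, 0.0, -1.127]
force: [0.8, 0.4, 0.1]
width: 0.0525
gripper_force: 0.0
side brush [[0.493, 0.374, 0.1], [0.366, 0.403, 0.077], [0.53, -0.348, 0.081]]
side stand_hole []
side lid [[0.457, -0.191, 0.002]]
side pot [[0.527, -0.35, 0.001]]
side pot_rim [[0.529, -0.348, 0.08]]
side leg_maple [[0.581, 0.19, 0.003]]
side leg_oak [[0.596, 0.023, 0.007]]
side leg_walnut [[0.61, -0.13, 0.005], [0.58, 0.184, 0.042], [0.703, 0.339, -0.002]]
side leg_wenge [[0.592, 0.106, 0.011]]
top brush [[0.493, 0.372, 0.102], [0.797, 0.031, -0.001]]
top stand_hole []
top lid [[0.463, -0.189, 0.009]]
top pot [[0.522, -0.348, -0.005]]
top pot_rim [[0.53, -0.349, 0.082]]
top leg_maple [[0.585, 0.19, 0.002], [0.461, -0.19, 0.011], [0.598, 0.029, 0.006]]
top leg_oak [[0.383, -0.072, 0.0], [0.601, 0.026, 0.006], [0.527, -0.35, -0.0]]
top leg_walnut [[0.615, -0.131, 0.003]]
top leg_wenge [[0.599, 0.028, 0.003]]
```

```bash
python3 -m creep '{"translation":[[-6,-44,0],[-6,-44,0],[-6,-44,0],[-6,-44,0],[-7,-44,0],[0,0,-45],[0,0,-45],[0,0,-45]],"spin":[-0.12,-0.12,-0.105,0,0,0,0,0],"gripper":[0.6,0.6,0.6,0.6,0.6,0.6,0.6,0.6]}'
python3 -m creep '{"translation":[[0,0,-45],[0,0,-20],[0,0,0],[0,0,0]],"spin":[0,0,0,0],"gripper":[0.6,0.6,0.6,0.6]}'
```

```text
t: 53.75
eef_pos: [0.4606, -0.189, 0.1291]
ee_rot: [-3.14, -0.0, -1.468]
force: [0.7, 0.5, -1.0]
width: 0.0522
gripper_force: 0.0
t: 54.15
eef_pos: [0.4613, -0.1885, 0.0656]
ee_rot: [3.141, -0.0, -1.466]
force: [0.7, -0.2, 1.0]
width: 0.0522
gripper_force: 0.0
```

```bash
python3 -m creep '{"translation":[[-0.5,-1.5,-26],[0,0,-20],[0,0,0],[0,0,0],[0,0,0],[0,0,0],[0,0,0],[0,0,0]],"spin":[-0.005,0,0,0,0,0,0,0],"gripper":[0.6,0.6,0.6,0.1,0.1,0.1,0.1,0.1]}' 15
python3 -m creep '{"translation":[[0,0,0],[0,0,20],[0,0,45],[0,0,47],[18,-43,0],[18,-43,0],[18,-43,0],[13,-30,0]],"spin":[0,0,0,0,0,0,0,0],"gripper":[0.1,0.1,0.1,0.1,0.1,0.1,0.1,0.1]}'
python3 -m creep '{"translation":[[0,0,0],[0,0,0]],"spin":[0,0],"gripper":[0.1,0.1]}'
python3 - <<'E'
from h import *
f=save('side','s17'); print(get_state()['eef_pos'])
for c in ('side','top'):
    if c=='top': cams.grab_frame(c)
    for l in('lid','pot','pot_rim'): print(c,l,[np.round(r['centre'],3).tolist() for r in nets.pinpoint(c,l)[:2]])
cv2.imwrite('pics/c17.png',cv2.convertScaleAbs(cv2.resize(f['img'][110:190,330:410,::-1],(600,600),interpolation=cv2.INTER_CUBIC),alpha=1.4))
E
```

```text
t: 54.95
eef_pos: [0.4608, -0.1899, 0.0198]
ee_rot: [-3.14, -0.0, -1.472]
force: [-0.9, 1.8, 5.3]
width: 0.0238
gripper_force: 15.0
t: 55.75
eef_pos: [0.5278, -0.3511, 0.1309]
ee_rot: [3.142, -0.0, -1.472]
force: [0.3, 1.0, -0.7]
width: 0.0236
gripper_force: 15.0
t: 55.95
eef_pos: [0.5265, -0.3492, 0.13]
ee_rot: [3.14, 0.001, -1.474]
force: [-0.8, 0.3, -0.6]
width: 0.0235
gripper_force: 15.0
[ 0.52643856 -0.34851715  0.13031473]
side lid [[0.525, -0.354, 0.115], [0.603, -0.052, 0.044]]
side pot [[0.531, -0.353, -0.0]]
side pot_rim [[0.53, -0.347, 0.084]]
top lid [[0.53, -0.347, 0.119]]
top pot []
top pot_rim [[0.706, 0.337, 0.001]]
```

View pics/c17.png

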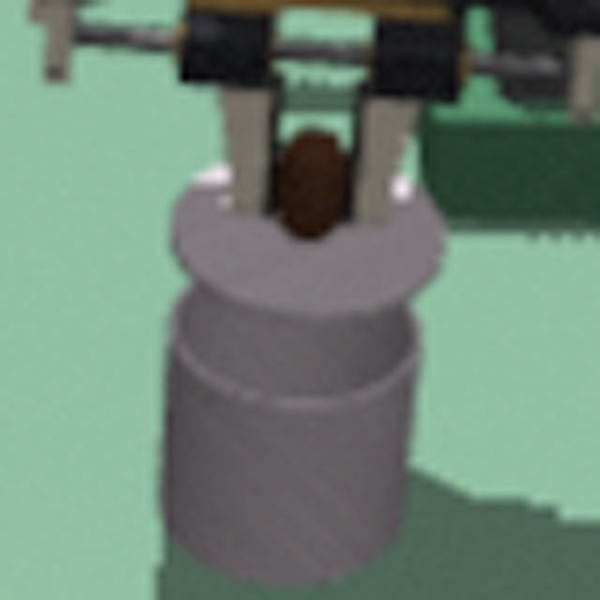

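The lid (crop columns 172–445) hangs over the pot's mouth (168–420), about 2 mm off towards -x. I'll correct that and lower it.

```bash
python3 -m creep '{"translation":[[1.5,0,0],[0,0,-12],[0,0,-10],[0,0,-8],[0,0,-5],[0,0,-3],[0,0,0],[0,0,0]],"spin":[0,0,0,0,0,0,0,0],"gripper":[0.1,0.1,0.1,0.1,0.1,0.1,0.1,0.1]}'
python3 -m creep '{"translation":[[0,0,0]],"spin":[0],"gripper":[0.1]}'
```

```text
t: 57.15
eef_pos: [0.5282, -0.3488, 0.0938]
ee_rot: [3.141, 0.0, -1.472]
force: [-4.3, 1.9, 6.7]
width: 0.0234
gripper_force: 15.0
t: 57.25
eef_pos: [0.5282, -0.3488, 0.0938]
ee_rot: [3.141, 0.0, -1.472]
force: [-3.9, 1.7, 7.8]
width: 0.0235
gripper_force: 15.0
```

```bash
python3 -m creep '{"translation":[[0,0,0],[0,0,0],[0,0,0],[0,0,0],[0,0,25],[0,0,40],[0,0,40],[0,0,0]],"spin":[0,0,0,0,0,0,0,0],"gripper":[0.5,0.5,0.5,0.5,0.5,0.5,0.5,0.5]}'
python3 -m creep '{"translation":[[-20,30,10],[-20,30,10],[-20,30,0],[0,0,0],[0,0,0]],"spin":[0,0,0,0,0],"gripper":[0.5,0.5,0.5,0.5,0.5]}'
python3 - <<'E'
from h import *
f=save('side','s18'); g=save('top','t18')
for c in ('top','side'):
    cams.grab_frame(c)
    for l in('brush','lid','pot','pot_rim','leg_maple','leg_oak','leg_walnut','leg_wenge'): print(c,l,[np.round(r['centre'],3).tolist() for r in nets.pinpoint(c,l)[:2]])
cv2.imwrite('pics/c18.png',np.hstack([cv2.resize(f['img'][120:440,220:420,::-1],(375,600)),cv2.resize(f['img'][130:200,345:395,::-1],(425,600))]))
E
```

```text
t: 58.05
eef_pos: [0.5317, -0.3505, 0.2046]
ee_rot: [-3.133, -0.006, -1.471]
force: [0.7, -0.2, -1.2]
width: 0.0437
gripper_force: 0.0
t: 58.55
eef_pos: [0.4689, -0.2584, 0.2187]
ee_rot: [-3.14, -0.001, -1.47]
force: [0.4, -0.3, -0.2]
width: 0.0435
gripper_force: 0.0
top brush [[0.365, 0.404, 0.076], [0.493, 0.372, 0.1]]
top lid [[0.731, -0.34, 0.001]]
top pot [[0.611, -0.132, 0.043]]
top pot_rim []
top leg_maple [[0.581, 0.189, 0.004]]
top leg_oak [[0.598, 0.029, 0.006]]
top leg_walnut [[0.612, -0.133, 0.005]]
top leg_wenge [[0.593, 0.107, 0.006]]
side brush [[0.494, 0.371, 0.1], [0.582, 0.184, 0.04]]
side lid [[0.524, -0.351, 0.078], [0.707, 0.337, -0.003]]
side pot [[0.534, -0.353, 0.001], [0.61, -0.13, 0.005]]
side pot_rim [[0.529, -0.348, 0.08], [0.493, 0.374, 0.101]]
side leg_maple [[0.583, 0.188, 0.004]]
side leg_oak [[0.381, -0.07, -0.002], [0.6, 0.023, 0.004]]
side leg_walnut [[0.532, -0.348, 0.081]]
side leg_wenge [[0.589, 0.105, 0.005], [0.611, -0.13, 0.003]]
```

View pics/c18.png

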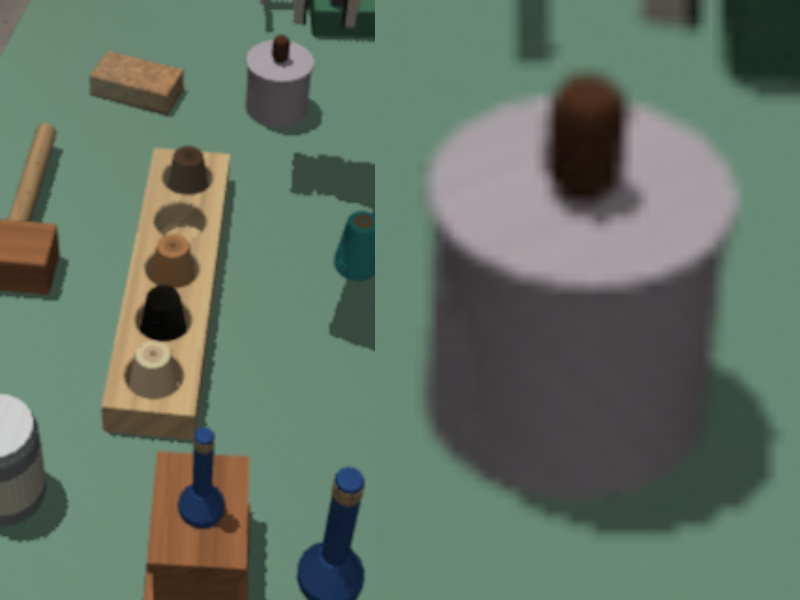

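The picture shows all four legs seated upright, the brush hanging in its stand and the lid flat on the pot. The mallet, tin and sanding block haven't moved.

```bash
python3 -c "
from station import arm
print(arm.job_done())"
```

```text
the job is handed in; nothing more can be done
None
```

The job is handed in, with no verdict shown: the four legs present (maple, oak, walnut, wenge) are in their pockets and were dabbed palest to darkest, though walnut's dab gave a weak force reading, and the brush is back in its stand with the lid on the pot.

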